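# Make up two setup kits for the measuring machine

### The job

Make up the two setup kits for the measuring machine: in the three-pocket tray put the vee block in the wide pocket, the tall post in the middle pocket and the ball standard in the end pocket; in the two-pocket tray put the step block in the wide pocket and the copper electrode in the small one. Set each piece down gently, upright on the floor of its pocket, and do not knock any stock piece over. The short post and the glass scale are not needed: leave them where they are.

Things in the scene. Friction and masses are not known exactly. Their poses are not given: they have to be found in the camera images.
- tray3: Open kit tray, white walls, grey floor, fixed to the bench, any yaw; walls and dividers 4 mm thick, 12 mm high over the bench, floor 3 mm; pockets 60 mm wide (y). Origin at the centre of its underside, x along the row of pockets, z up. 224 x 68 mm, three pockets in a row. Pocket centres (x, y): wide (84 mm long) at (-66, 0), middle (60 mm long) at (+10, 0), end (60 mm long) at (+74, 0) mm.
- tray2: Open kit tray, white walls, grey floor, fixed to the bench, any yaw; walls and dividers 4 mm thick, 12 mm high over the bench, floor 3 mm; pockets 60 mm wide (y). Origin at the centre of its underside, x along the row of pockets, z up. 156 x 68 mm, two pockets. Pocket centres (x, y): wide (84 mm long) at (-32, 0), small (60 mm long) at (+44, 0) mm.
- vee_block: Stands upright on the bench, origin at the centre of its underside, z up. Bright steel vee block, 60 mm long (x), 40 mm wide (y), 40 mm high, a 26 mm wide 90-degree groove along x in its top; flat upright sides at y = +-20 mm. About 0.4 to 0.7 kg. Any yaw.
- step_block: Stands upright on the bench, origin at the centre of its underside, z up. Dark steel step block like a small staircase, 60 mm long (x), 28 mm wide (y), three steps each 20 mm long, 50, 38 and 26 mm high from -x to +x; flat upright sides at y = +-14 mm. About 0.35 to 0.6 kg. Any yaw.
- tall_post: Stands upright on the bench, origin at the centre of its underside, z up. Aluminium fixture post, plain cylinder 30 mm diameter, 70 mm tall, 0.11 to 0.2 kg.
- short_post: Stands upright on the bench, origin at the centre of its underside, z up. Aluminium fixture post of the same make, 30 mm diameter but only 40 mm tall. Not needed: stays in the stock.
- ball_standard: Stands upright on the bench, origin at the centre of its underside, z up. Ball standard: dark steel cylinder 34 mm diameter, 40 mm tall, with an 8 mm stem carrying a 22 mm white ceramic ball; 72 mm tall overall; 0.19 to 0.33 kg. Hold it by the cylinder.
- electrode: Stands upright on the bench, origin at the centre of its underside, z up. Copper electrode: cylinder 42 mm diameter, 40 mm tall, with a cone above that ends in a blunt point at 65 mm; 0.37 to 0.65 kg. Hold it by the cylinder.
- glass_scale: Glass calibration scale in a flat aluminium frame, 50 x 30 x 8 mm, loose on the bench among the stock; origin at the centre of its underside. Stays where it is.
Mind the look-alikes: they are no part of the job. Leave any green or pink look-alike of the vee_block alone.

How it is judged:
By the outcome, as a careful person would: the job done as asked, in the order asked, and still so for the second after the job is handed in, with the robot touching nothing.
It also fails if it takes over 134 s, if anything falls off the work surface, if the arm or the gripper's body presses on something with over 40 N, if the wrist force passes 120 N, or if a joint passes its speed limit or range.

### The arm

A 6-joint arm with a two-finger parallel gripper is mounted at the origin on the work surface. World frame = base frame: x ahead of the robot, y to its left, z up, the work surface at z = 0. Lengths are in m, angles in rad, forces in N, time in s.
With the tool pointing down it reaches from about 0.375 to 0.925 m from the base axis. Payload 5.7 kg.
Tool frame: the origin (TCP) lies on the centre line of the jaws, within the pads' length; the fingertips stand 25 mm ahead of it and the grasp point (between the pads) lies 6 mm ahead of it; z points along the fingers, y is the line along which they close (so a half turn about z gives the same grasp; the last joint's range is limited). The gripper opens to 88 mm and grips with 3 to 60 N. Pads are 20 mm wide; open, the fingers measure 115 mm over their backs; the gripper's body (75 mm by 178 mm) begins 61 mm behind the grasp point.
Start: joints at [-1.354, 0.359, 1.51, -0, 1.272, -0.115], TCP at [0.195, -0.567, 0.248] pointing down, gripper open.
Joint ranges: [-2.97, 2.97], [-1.01, 2.36], [0.21, 2.38], [-0.96, 4.11], [0.2, 2.71], [-2.98, 2.98]. Speed limits (rad/s): [2.39, 2.39, 3.14, 3.14, 3.14, 3.14].

### API

Orientations are given as a rotation vector (axis times angle).
In Python, from rig import arm gives the robot as it stands. The module is installed in compiled form; this text tells all that it offers.
- The arm moves only by the shell command python3 -m pendant 'ROWS' [FORCE]. ROWS is JSON, a list of rows, each a list of 3 entries, a list of its own where there are three numbers: the opening, from 0 (shut) to 1 (fully open), then the shift along the tool's x, y, z in mm, then the turn, a rotation vector about the tool's x, y, z in degrees. In form: [[fingers, [tx, ty, tz], [rx, ry, rz]], ...]. A call has 1 to 12 rows; each row shifts and turns the commanded pose from where the row before left it, along the tool's axes as they then stand; what a row does not reach is not made up. A row lasts 1/12 s, in which the tool goes at most 41.7 mm and 7.16 degrees, less where a joint would pass 70% of its speed; a pose out of reach is approached as far as the arm can. A call is refused whole if a number of a shift passes 41.7 or a number of a turn 7.16, either way. A call with a gripper value outside its range is refused whole. The fingers move at their own pace and stop on an object; FORCE is the grip in N (left out, the last holds). Time passes only in rows, so rows that do not move let the fingers close. It gives the time, the measured TCP pose, the force, the opening and the grip force at its end, in the units of the state.
- arm.state(): the state, without advancing time (a new reading comes with each control period).
- arm.read_camera(name): name is "scene" or "side" or "wrist"; returns the picture (480x640x3 uint8, red, green, blue); there is no depth.
- arm.calibration(name): a dict with "fx", "fy", "cx", "cy" (pixels), "k1" (the pictures are not rectified: a ray, as slopes to the right and down, at radius r is drawn at 1 + k1 r^2 times it, then the intrinsics apply), "eye" and "rotation" of the camera in the world; the wrist camera has in their place "T_tool_cam" (4x4, takes a point from camera to tool coordinates, whose origin is the TCP and whose axes are the flange's). Camera axes: x right, y up, looking along -z (the intrinsics and any distortion apply to the point x, -y, -z); pixel columns grow to the right and rows downward; lengths in m; the calibration is good to about 2 mm. A picture is of the moment at which its call begins: read the wrist's pose just before it. calibration takes no time and is no camera call.
- arm.finish_job(): hands the job in; it is judged then, once.
The state is a dict: "t": time; "qpos": joint angles; "qd": joint speeds; "effort": joint torques, N m; "tool_pos": TCP position; "tool_rot": TCP orientation; "wrist_force": force on the tool from outside, world axes, zero at the start; "torque": the same for the moment, N m; "grip_width": opening from 0.0 (shut) to 1.0 (fully open); "gripper_force": force on a finger pad.
Only numpy, scipy, OpenCV 4.12 (cv2) and the standard library are available. Lean on these libraries where they do the work, as an engineer would, in place of code of your own. Each camera call takes 0.05 s, during which the arm holds its last target. There are 200 camera calls.

## Working session

There is one attempt and no reset: what is moved stays moved. The work goes in short steps, Python scripts to look and compute and a shell command to move; the robot and the scene stay as the last step left them, time stands still between calls to the robot, and variables do not carry over. Pictures are saved under pics/ and viewed, at most 16 in all, crops included, and the job is handed in when it is done.

```bash
mkdir -p pics; ls
python3 - <<'E'
from rig import arm
import cv2
s=arm.state();print(s['t'],s['tool_pos'],s['tool_rot'],s['grip_width'])
for n in("scene","side","wrist"):
    c=arm.calibration(n);print(n,c)
    cv2.imwrite(f'pics/{n}0.png',arm.read_camera(n)[:,:,::-1])
E
```

```text
pics
0.0 [ 0.19529458 -0.56663638  0.24681064] [-3.09664574e+00 -5.18448972e-01  1.50558936e-04] 0.9990387153657706
scene {'fx': 438.7934227149054, 'fy': 438.7934227149054, 'cx': 315.8224833295267, 'cy': 236.69930082757597, 'k1': 0.02699433125956509, 'eye': array([ 0.73658198, -0.33383006,  0.70423762]), 'rotation': array([0.5380549 , 0.15567768, 0.54108703])}
side {'fx': 620.7431621554529, 'fy': 620.7431621554529, 'cx': 308.95370915404277, 'cy': 238.35444140191788, 'k1': -0.13068525141974904, 'eye': array([0.36391858, 0.87215496, 0.74823454]), 'rotation': array([ 0.10392504, -1.27175721, -2.70262164])}
wrist {'fx': 415.76130773559737, 'fy': 415.76130773559737, 'cx': 319.6822256281742, 'cy': 237.34918071012146, 'k1': -0.0020272493546938026, 'T_tool_cam': array([[ 1.87854414e-03,  9.62170269e-01,  2.72442371e-01,
         7.30234084e-02],
       [ 9.99998022e-01, -1.62929994e-03, -1.14107236e-03,
         7.73617038e-04],
       [-6.54015563e-04,  2.72443975e-01, -9.62171426e-01,
        -1.36992387e-01],
       [ 0.00000000e+00,  0.00000000e+00,  0.00000000e+00,
         1.00000000e+00]])}
```

View pics/scene0.png

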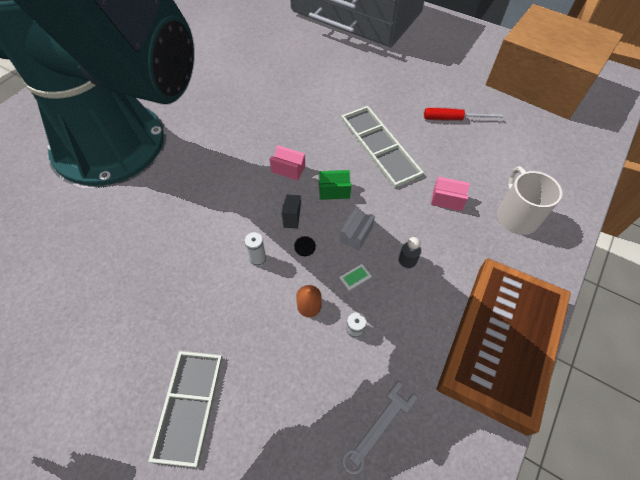

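View pics/side0.png

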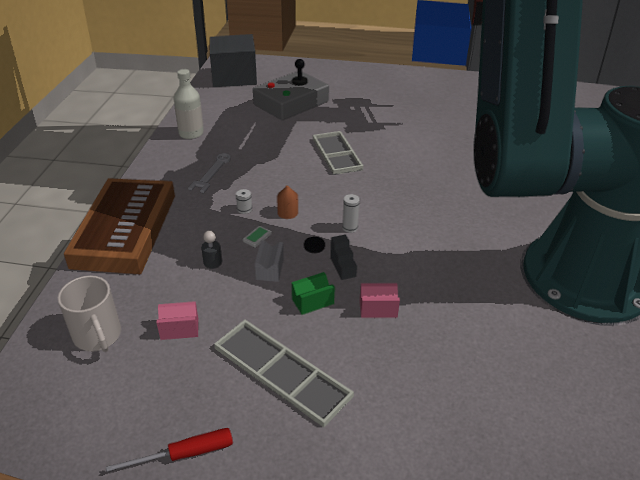

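View pics/wrist0.png

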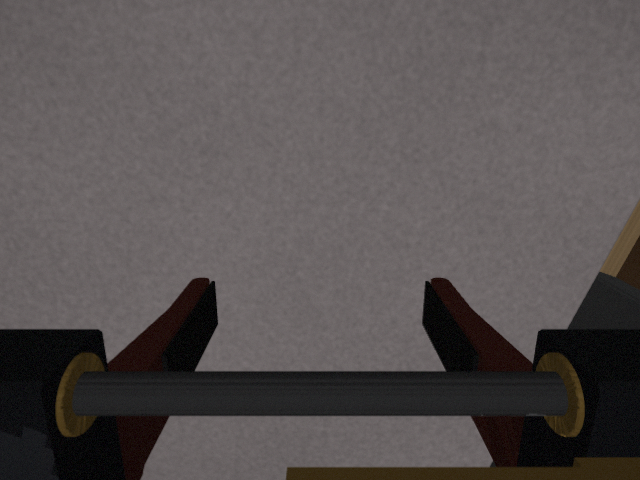

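The scene view shows: tray3 (380,147), tray2 (187,408), step block (291,211), vee block (357,227), ball standard (410,252), tall post (255,249), short post (357,323), electrode (309,300) and scale (355,276). The look-alikes are green (335,185) and pink (288,162 and 450,193). Next is a helper for casting rays, then the rough positions.

```bash
cat > h.py <<'E'
import numpy as np, cv2
from rig import arm
from scipy.spatial.transform import Rotation as R
def pose(n,s=None):
    c=arm.calibration(n)
    if n!='wrist': return c,np.array(c['eye']),R.from_rotvec(c['rotation']).as_matrix()
    s=s or arm.state(); T=c['T_tool_cam']; A=R.from_rotvec(s['tool_rot']).as_matrix()
    return c,A@T[:3,3]+s['tool_pos'],A@T[:3,:3]
def rays(n,px,s=None):
    c,e,M=pose(n,s); px=np.atleast_2d(np.asarray(px,float))
    K=np.array([[c['fx'],0,c['cx']],[0,c['fy'],c['cy']],[0,0,1]])
    u=cv2.undistortPoints(px.reshape(-1,1,2),K,np.array([c['k1'],0,0,0]))[:,0]
    return e,np.c_[u[:,0],-u[:,1],-np.ones(len(u))]@M.T
def plane(n,px,z,s=None):
    e,d=rays(n,px,s); return (e+d*((z-e[2])/d[:,2])[:,None])[:,:2]
def proj(n,P,s=None):
    c,e,M=pose(n,s); p=(np.atleast_2d(P)-e)@M; a=p[:,0]/-p[:,2]; b=-p[:,1]/-p[:,2]; k=1+c['k1']*(a*a+b*b)
    return np.c_[c['cx']+c['fx']*a*k,c['cy']+c['fy']*b*k]
def tri(p1,p2):
    A=[];b=[]
    for n,p in(('scene',p1),('side',p2)):
        e,d=rays(n,p); d=d[0]/np.linalg.norm(d[0]); Q=np.eye(3)-np.outer(d,d);A.append(Q);b.append(Q@e)
    return np.linalg.lstsq(np.vstack(A),np.hstack(b),rcond=None)[0]
def rect(P):  # min-area rect of metric points: centre, (long,short), yaw of long side
    (c,(w,h),a)=cv2.minAreaRect((P*1000).astype(np.float32))
    if w<h: w,h,a=h,w,a+90
    return np.round(c,1),round(w,1),round(h,1),round((a+90)%180-90,1)
E
python3 - <<'E'
from h import *
for n in('scene','side'):
    im=cv2.imread(f'pics/{n}0.png'); hsv=cv2.cvtColor(im,cv2.COLOR_BGR2HSV)
    m=((hsv[...,1]<40)&(hsv[...,2]>(165 if n=='scene' else 130))).astype(np.uint8)
    cs,_=cv2.findContours(m,cv2.RETR_EXTERNAL,cv2.CHAIN_APPROX_NONE)
    for c in cs:
        if len(c)<120: continue
        P=plane(n,c[:,0].astype(float),.012); r=rect(P)
        if 100<r[1]<300: print(n,'white',c[:,0].mean(0).round(),r)
    print(n,'electrode/green/pink')
    for nm,lo,hi in(('cop',(3,120,50),(14,255,255)),('green',(50,150,40),(75,255,255)),('pink',(160,80,80),(178,255,255))):
        k=cv2.inRange(hsv,lo,hi); cs,_=cv2.findContours(k,cv2.RETR_EXTERNAL,cv2.CHAIN_APPROX_NONE)
        for c in cs:
            if 100<cv2.contourArea(c)<3000: print(nm,cv2.boundingRect(c),plane(n,c[:,0].mean(0),.02).round(3))
im=cv2.imread('pics/scene0.png')[165:345,225:435]
cv2.imwrite('pics/c1.png',cv2.resize(cv2.convertScaleAbs(im,alpha=1.5),None,fx=3.3,fy=3.3,interpolation=cv2.INTER_CUBIC))
im=cv2.imread('pics/side0.png')[180:340,180:420]
cv2.imwrite('pics/c2.png',cv2.resize(cv2.convertScaleAbs(im,alpha=1.5),None,fx=3.3,fy=3.3,interpolation=cv2.INTER_CUBIC))
E
```

```text
scene white [461. 460.] (array([ 879.1, -169.6]), 136.3, 40.4, 57.9)
scene white [ 20. 116.] (array([-213.7,  -46.3]), 152.7, 79.0, -38.0)
scene white [482.  53.] (array([573.3, 706.5]), 194.5, 68.0, -83.0)
scene electrode/green/pink
cop (297, 286, 24, 31) [[ 0.569 -0.09 ]]
cop (602, 124, 38, 112) [[0.963 0.452]]
green (319, 170, 32, 29) [[0.48  0.147]]
pink (431, 177, 39, 34) [[0.682 0.246]]
pink (270, 145, 35, 35) [[0.368 0.145]]
side white [284. 369.] (array([501.4, 299. ]), 221.1, 68.2, -30.7)
side white [ 93. 310.] (array([829.4, 227.3]), 175.2, 88.2, -32.1)
side white [ 10. 289.] (array([992.2, 215.3]), 166.1, 56.0, -59.2)
side white [ 31. 232.] (array([1042.2,   72.1]), 162.4, 162.4, -0.1)
side white [ 55. 199.] (array([1043.6,  -47.8]), 160.2, 64.0, 0.1)
side white [337. 150.] (array([ 501.5, -326.7]), 157.6, 68.4, -64.2)
side white [130. 110.] (array([1043.6, -434.8]), 161.4, 161.2, 0.5)
side white [ 78. 106.] (array([1189.8, -435.2]), 159.6, 115.8, -89.8)
side white [150.  84.] (array([1043.5, -593.4]), 158.3, 139.7, 0.6)
side electrode/green/pink
cop (278, 186, 20, 33) [[ 0.569 -0.095]]
cop (227, 0, 67, 51) [[ 0.839 -1.057]]
green (292, 273, 42, 41) [[0.479 0.143]]
pink (156, 302, 42, 38) [[0.682 0.242]]
pink (361, 283, 39, 35) [[0.369 0.141]]
```

View pics/c1.png

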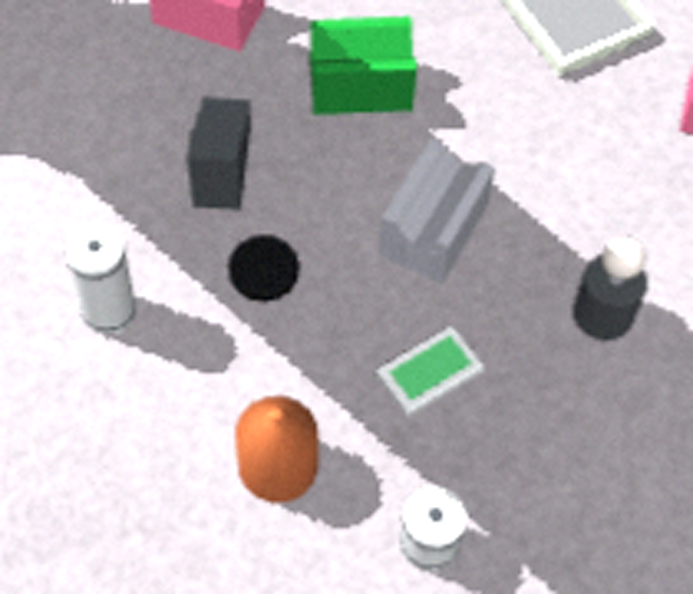

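View pics/c2.png

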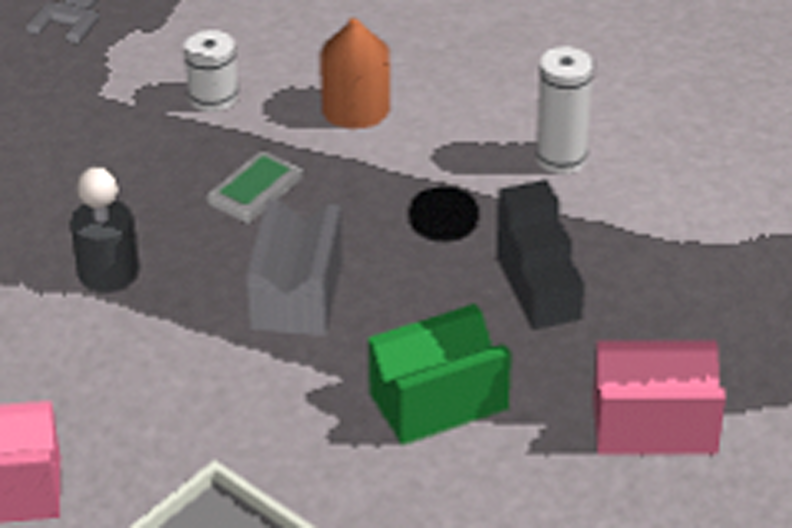

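Run:
```python
from h import *
f1=lambda x,y:(225+(x+.5)/3.3-.5,165+(y+.5)/3.3-.5); f2=lambda x,y:(180+(x+.5)/3.3-.5,180+(y+.5)/3.3-.5)
for n,a,b in(('tall',(95,245),(567,62)),('short',(436,515),(211,44)),('ball',(624,256),(98,188)),('etip',(278,408),(354,18)),
 ('stepA',(190,153),(499,190)),('stepB',(243,158),(549,182)),('disc',(264,268),(444,213))):
    print(n,tri(f1(*a),f2(*b)).round(4))
print('step base near(scene)',plane('scene',[f1(194,205),f1(240,208)],0).round(4))
print('step base far (side)',plane('side',[f2(533,328),f2(582,317)],0).round(4))
print('vee base side',plane('side',[f2(250,327),f2(326,333)],0).round(4),'scene base',plane('scene',[f1(381,254),f1(441,278)],0).round(4))
print('vee top scene',plane('scene',[f1(383,208),f1(433,138),f1(493,172),f1(446,238)],.04).round(4))
print('vee top side',plane('side',[f2(249,286),f2(328,290),f2(341,207),f2(270,205)],.04).round(4))
# tray pocket hypotheses: project dividers
for nm,c,yaw,xs in(('t3',(.5014,.299),-30.7,(-112,-22,42,112)),('t2',(.5015,-.3267),-64.2,(-78,12,78))):
    for fl in(0,180):
        a=np.deg2rad(yaw+fl)
        P=[[c[0]+x/1e3*np.cos(a),c[1]+x/1e3*np.sin(a),.012] for x in xs]
        print(nm,fl,'scene',proj('scene',P).round().tolist(),'side',proj('side',P).round().tolist())
```

```text
tall [ 0.4413 -0.062   0.0714]
short [ 0.6561 -0.086   0.0412]
ball [0.6733 0.0801 0.0627]
etip [ 0.5689 -0.0887  0.0682]
stepA [0.4546 0.0245 0.0513]
stepB [0.4536 0.0315 0.0532]
disc [0.5003 0.0035 0.0064]
step base near(scene) [[0.4414 0.021 ]
 [0.4652 0.0333]]
step base far (side) [[0.439  0.0812]
 [0.4142 0.0683]]
vee base side [[0.5874 0.106 ]
 [0.5466 0.1036]] scene base [[0.5502 0.0494]
 [0.5868 0.0536]]
vee top scene [[0.547  0.0536]
 [0.5473 0.109 ]
 [0.5869 0.1062]
 [0.5855 0.0548]]
vee top side [[0.583  0.1171]
 [0.5423 0.1132]
 [0.5489 0.047 ]
 [0.587  0.0519]]
t3 0 scene [[353.0, 110.0], [374.0, 136.0], [390.0, 156.0], [409.0, 180.0]] side [[340.0, 407.0], [292.0, 375.0], [261.0, 353.0], [229.0, 330.0]]
t3 180 scene [[409.0, 180.0], [385.0, 150.0], [369.0, 130.0], [353.0, 110.0]] side [[229.0, 330.0], [270.0, 359.0], [303.0, 382.0], [340.0, 407.0]]
t2 0 scene [[198.0, 355.0], [183.0, 415.0], [170.0, 466.0]] side [[348.0, 168.0], [335.0, 147.0], [327.0, 133.0]]
t2 180 scene [[170.0, 466.0], [187.0, 398.0], [198.0, 355.0]] side [[327.0, 133.0], [339.0, 152.0], [348.0, 168.0]]
```

Both trays and all pieces are located roughly, and the triangulated heights match (tall 71, short 41, ball centre 63, electrode tip 68 mm). The dividers match tray3 at yaw 149° and tray2 at yaw 116°. I'll move above the stock for a close look.

```bash
cat >> h.py <<'E'
def yaw(s): return np.degrees(np.arctan2(*R.from_rotvec(s['tool_rot']).as_matrix()[[1,0],0]))
def go(x,y,z,psi=None):  # shift in present tool axes (mm), then turn about tool z (deg)
    s=arm.state(); A=R.from_rotvec(s['tool_rot']).as_matrix()
    print('t',round(s['t'],1),'at',s['tool_pos'].round(4),'psi',yaw(s).round(1),'F',np.round(s['wrist_force'],1),'grip',round(s['grip_width']*88,1),round(s['gripper_force'],1),
     '| shift',(A.T@(np.array([x,y,z])-s['tool_pos'])*1e3).round(1),'turn',None if psi is None else round((yaw(s)-psi+180)%360-180,1),'tiltz',A[:,2].round(4))
E
r='[1,[22,-17.4,-2.2],[0,0,0]]'; python3 -m pendant '[[1,[11,-9,-1],[0,0,0]],[1,[22,-17,-2],[0,0,0]],[1,[22,-17,-2],[0,0,0]],[1,[22,-17,-2],[0,0,0]],[1,[22,-17,-2],[0,0,0]],[1,[22,-17,-2],[0,0,0]],[1,[22,-17,-2],[0,0,0]],[1,[22,-17,-2],[0,0,0]],[1,[22,-17,-2],[0,0,0]],[1,[22,-17,-2],[0,0,0]],[1,[22,-17,-2],[0,0,0]],[1,[22,-17,-2],[0,0,0]]]'
python3 -c "from h import *;go(.56,0,.3,93)"
```

```text
t: 1.15
tool_pos: [0.3711, -0.2971, 0.2707]
tool_rot: [-3.098, -0.519, -0.0]
wrist_force: [0.8, 0.7, -0.4]
grip_width: 0.999
gripper_force: 0.0
t 1.1 at [ 0.3711 -0.2971  0.2707] psi 19.0 F [ 0.8  0.7 -0.4] grip 87.9 0.0 | shift [ 275.4 -219.4  -29.1] turn -74.0 tiltz [-1.e-04  7.e-04 -1.e+00]
```

```bash
python3 -m pendant '[[1,[22,-17,-2],[0,0,0]],[1,[22,-17,-2],[0,0,0]],[1,[22,-17,-2],[0,0,0]],[1,[22,-17,-2],[0,0,0]],[1,[22,-17,-2],[0,0,0]],[1,[22,-17,-2],[0,0,0]],[1,[22,-17,-2],[0,0,0]],[1,[22,-17,-2],[0,0,0]],[1,[22,-17,-2],[0,0,0]],[1,[22,-17,-2],[0,0,0]],[1,[22,-17,-2],[0,0,0]],[1,[22,-17,-2],[0,0,0]]]'
python3 -m pendant '[[1,[0,0,0],[0,0,-6]],[1,[0,0,0],[0,0,-7]],[1,[0,0,0],[0,0,-7]],[1,[0,0,0],[0,0,-7]],[1,[0,0,0],[0,0,-7]],[1,[0,0,0],[0,0,-7]],[1,[0,0,0],[0,0,-7]],[1,[0,0,0],[0,0,-7]],[1,[0,0,0],[0,0,-7]],[1,[0,0,0],[0,0,-7]],[1,[0,0,0],[0,0,-5]],[1,[0,0,0],[0,0,0]]]'
python3 - <<'E'
from h import *
go(.56,0,.3,93)
import pickle; s=arm.state(); pickle.dump(s,open('s1.pkl','wb'))
cv2.imwrite('pics/w1.png',arm.read_camera('wrist')[:,:,::-1])
E
```

```text
t: 2.15
tool_pos: [0.5536, -0.0184, 0.2947]
tool_rot: [-3.098, -0.519, 0.001]
wrist_force: [0.7, -0.8, -0.1]
grip_width: 0.997
gripper_force: 0.0
t: 3.15
tool_pos: [0.5531, -0.0198, 0.2945]
tool_rot: [-2.158, -2.282, 0.0]
wrist_force: [-0.2, 0.8, -0.9]
grip_width: 0.998
gripper_force: 0.0
t 3.1 at [ 0.5531 -0.0198  0.2945] psi 93.2 F [-0.2  0.8 -0.9] grip 87.8 0.0 | shift [19.4  8.  -5.5] turn 0.2 tiltz [-7.e-04  5.e-04 -1.e+00]
```

View pics/w1.png

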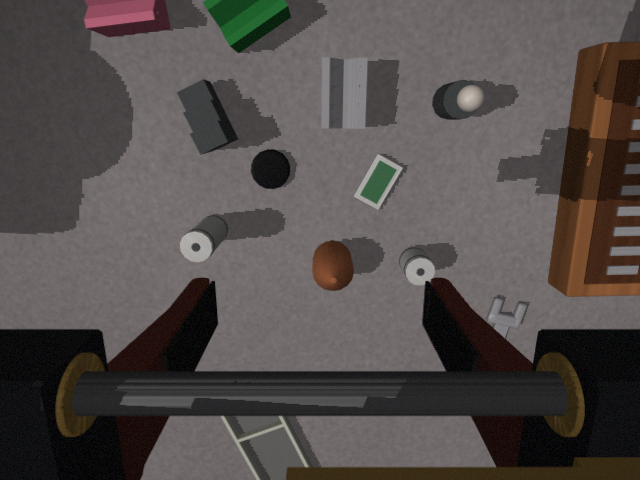

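Run:
```python
from h import *
import pickle; s=pickle.load(open('s1.pkl','rb')); p=lambda px,z:plane('wrist',px,z,s).round(4)
im=cv2.imread('pics/w1.png'); hsv=cv2.cvtColor(im,cv2.COLOR_BGR2HSV); g=hsv[...,2]
def comps(m,lo=80,hi=6000):
    cs,_=cv2.findContours(m.astype(np.uint8),cv2.RETR_EXTERNAL,cv2.CHAIN_APPROX_NONE)
    return [c for c in cs if lo<cv2.contourArea(c)<hi]
def near(cs,u,v): return min(cs,key=lambda c:np.hypot(*(c[:,0].mean(0)-(u,v))))
# white/grey tops
for nm,u,v,z,dim in(('tall',196,247,.07,30),('short',421,271,.04,30),('ball',470,98,.061,22)):
    m=np.zeros(g.shape,bool); m[v-22:v+22,u-22:u+22]=(g>150 if nm!='ball' else g>125)[v-22:v+22,u-22:u+22]
    c=max(comps(m,30),key=cv2.contourArea); (ctr,r)=cv2.minEnclosingCircle(c); P=p(c[:,0].astype(float),z)
    print(nm,np.round(ctr,1),'xy',p(ctr,z),'diam',rect(P)[1:3],dim)
m=cv2.inRange(hsv,(2,110,40),(15,255,255))>0; m[:200]=0;m[300:]=0;m[:,380:]=0;m[:,280:]=m[:,280:]
c=near(comps(m),333,266); (ctr,r)=cv2.minEnclosingCircle(c);b=cv2.boundingRect(c);print('cop',b,'x-range at .04',p([(b[0],255),(b[0]+b[2]-1,255)],.03),'far edge z0',p([(333,b[1])],0),'far z.04',p([(333,b[1])],.04))
q=p([(322,57.5),(367,58.5),(366,129),(321.5,128)],.04);print('vee',q,rect(q))
for pt in((203,153),(237,139)):print('stepHigh',pt,p([pt],.05))
for pt in((179,93),(207,80)):print('stepLow',pt,p([pt],.026),p([pt],0))
cv2.imwrite('pics/w1z.png',np.hstack([cv2.resize(cv2.convertScaleAbs(im[y:y+100,x:x+66],alpha=2),None,fx=6,fy=6,interpolation=cv2.INTER_CUBIC) for x,y in((175,65),(312,42))]))
```

```text
tall [195.4 246. ] xy [[ 0.4411 -0.0636]] diam (28.0, 27.9) 30
short [419.8 271.4] xy [[ 0.6562 -0.087 ]] diam (27.6, 27.2) 30
ball [469.  97.] xy [[0.6726 0.079 ]] diam (19.5, 18.5) 22
cop (313, 241, 41, 49) x-range at .04 [[ 0.5484 -0.0792]
 [ 0.589  -0.0769]] far edge z0 [[ 0.5692 -0.072 ]] far z.04 [[ 0.5672 -0.0604]]
vee [[0.5466 0.1055]
 [0.5858 0.107 ]
 [0.5902 0.0475]
 [0.5497 0.0461]] (array([568.4,  76.5]), 60.2, 40.5, -87.0)
stepHigh (203, 153) [[0.4441 0.0183]]
stepHigh (237, 139) [[0.4747 0.0324]]
stepLow (179, 93) [[0.4165 0.0695]] [[0.408  0.0705]]
stepLow (207, 80) [[0.4425 0.0823]] [[0.4357 0.0841]]
```

View pics/w1z.png

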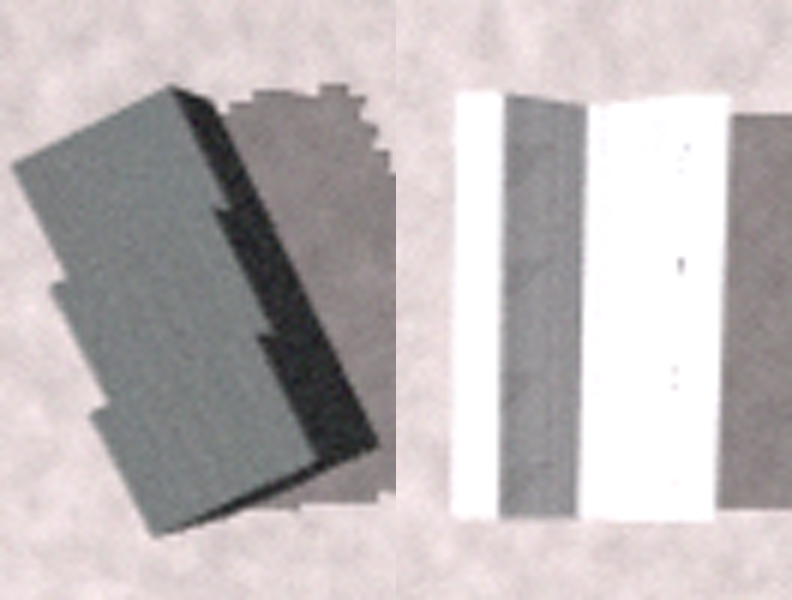

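Vee top measures 60.2 × 40.5 mm, so its position (0.568, 0.077, yaw 93°) can be trusted. I'll pick it up.

```bash
python3 - <<'E'
from h import *
import pickle; s=pickle.load(open('s1.pkl','rb')); p=lambda px,z:plane('wrist',px,z,s)
hi=p([(200.8,154.2),(227.8,141.7)],.05); lo=p([(177.2,92.2),(203.3,79.5)],.026); b=p([(237.8,139.2)],0)
q=np.vstack([hi,lo]);print('step',q.round(4).tolist(),rect(q),'base corner',b.round(4))
# electrode: base cylinder far rim z0 and sides
go(.568,.077,.04,93)
E
python3 -m pendant '[[1,[25,4,2],[0,0,0]],[1,[35,6,4],[0,0,0]],[1,[36,-1,4],[0,0,0]],[1,[0,0,25],[0,0,0]],[1,[0,0,35],[0,0,0]],[1,[0,0,35],[0,0,0]],[1,[0,0,35],[0,0,0]],[1,[0,0,25],[0,0,0]],[1,[0,0,0],[0,0,0]]]'
python3 -c "from h import *;go(.568,.077,.04,93)"
```

```text
step [[0.4421, 0.0171], [0.4665, 0.0296], [0.4148, 0.0701], [0.4391, 0.0825]] (array([440.7,  49.8]), 59.7, 27.4, -62.7) base corner [[0.4659 0.0295]]
t 3.2 at [ 0.5532 -0.0199  0.2946] psi 92.9 F [ 0.1  0.2 -0.1] grip 87.7 0.0 | shift [ 95.9  19.8 254.6] turn -0.1 tiltz [-5.e-04  4.e-04 -1.e+00]
t: 3.95
tool_pos: [0.5535, 0.076, 0.1249]
tool_rot: [-2.161, -2.271, 0.01]
wrist_force: [0.2, 0.4, 0.5]
grip_width: 1.001
gripper_force: 0.0
t 4.0 at [0.5535 0.076  0.1249] psi 92.9 F [0.2 0.4 0.5] grip 88.1 0.0 | shift [ 0.2 15.4 84.7] turn -0.1 tiltz [-0.0097  0.     -1.    ]
```

```bash
python3 -m pendant '[[1,[0,8,0],[0,0,0]],[1,[0,7,0],[0,0,0]],[1,[0,0,0],[0,0,0]]]'
python3 -c "from h import *;go(.568,.077,.04,93)"
```

```text
t: 4.2
tool_pos: [0.5769, 0.0766, 0.1322]
tool_rot: [2.16, 2.275, 0.007]
wrist_force: [0.5, -0.3, 0.5]
grip_width: 0.997
gripper_force: 0.0
t 4.2 at [0.5769 0.0766 0.1322] psi 93.0 F [ 0.5 -0.3  0.5] grip 87.7 0.0 | shift [ 0.9 -9.4 92.1] turn -0.0 tiltz [ 6.3e-03  2.0e-04 -1.0e+00]
```

```bash
python3 -m pendant '[[1,[0,0,0],[0,0,0]],[1,[0,0,0],[0,0,0]],[1,[0,0,0],[0,0,0]]]'
python3 -c "from h import *;go(.568,.077,.04,93)"
```

```text
t: 4.45
tool_pos: [0.5733, 0.0765, 0.1307]
tool_rot: [2.162, 2.278, 0.002]
wrist_force: [-0.2, 0.1, -0.3]
grip_width: 1.0
gripper_force: 0.0
t 4.5 at [0.5733 0.0765 0.1307] psi 93.0 F [-0.2  0.1 -0.3] grip 88.0 0.0 | shift [ 0.8 -5.4 90.7] turn -0.0 tiltz [ 1.4e-03  2.0e-04 -1.0e+00]
```

```bash
python3 -m pendant '[[1,[0,-2,10],[0,0,0]],[1,[1,-2,18],[0,0,0]],[1,[0,-1,20],[0,0,0]],[1,[0,0,20],[0,0,0]],[1,[0,0,14],[0,0,0]],[1,[0,0,8],[0,0,0]],[1,[0,0,0],[0,0,0]],[1,[0,0,0],[0,0,0]],[1,[0,0,0],[0,0,0]],[1,[0,0,0],[0,0,0]]]'
python3 -c "from h import *;go(.568,.077,.04,93)"
```

```text
t: 5.28
tool_pos: [0.5687, 0.0772, 0.0406]
tool_rot: [2.161, 2.278, 0.002]
wrist_force: [-0.1, 0.3, -0.2]
grip_width: 0.999
gripper_force: 0.0
t 5.3 at [0.5687 0.0772 0.0406] psi 93.0 F [-0.1  0.3 -0.2] grip 87.9 0.0 | shift [-0.2 -0.7  0.6] turn 0.0 tiltz [ 1.9e-03  1.0e-04 -1.0e+00]
```

```bash
python3 -m pendant '[[0.3,[0,0,0],[0,0,0]],[0.3,[0,0,0],[0,0,0]],[0.3,[0,0,0],[0,0,0]],[0.3,[0,0,0],[0,0,0]],[0.3,[0,0,0],[0,0,0]],[0.3,[0,0,0],[0,0,0]],[0.3,[0,0,0],[0,0,0]],[0.3,[0,0,0],[0,0,0]],[0.3,[0,0,0],[0,0,0]],[0.3,[0,0,0],[0,0,0]]]' 45
python3 -c "from h import *;go(.568,.077,.04,93)"
```

```text
t: 6.12
tool_pos: [0.5681, 0.0773, 0.0397]
tool_rot: [2.162, 2.279, 0.001]
wrist_force: [0.5, 0.2, 0.0]
grip_width: 0.454
gripper_force: 45.0
t 6.1 at [0.5681 0.0773 0.0397] psi 93.0 F [0.5 0.2 0. ] grip 40.0 45.0 | shift [-0.3 -0.1 -0.3] turn 0.0 tiltz [ 4.e-04  1.e-04 -1.e+00]
```

```bash
python3 -m pendant '[[0.3,[0,0,-8],[0,0,0]],[0.3,[0,0,-20],[0,0,0]],[0.3,[0,0,-30],[0,0,0]],[0.3,[0,0,-30],[0,0,0]],[0.3,[0,0,-30],[0,0,-3]],[0.3,[0,0,-22],[0,0,-6]],[0.3,[0,0,-10],[0,0,-7]],[0.3,[0,0,0],[0,0,-7]],[0.3,[0,0,0],[0,0,-7]],[0.3,[0,0,0],[0,0,-7]],[0.3,[0,0,0],[0,0,-7]],[0.3,[0,0,0],[0,0,-7]]]'
python3 -m pendant '[[0.3,[0,0,0],[0,0,-5]],[0.3,[0,0,0],[0,0,0]],[0.3,[0,0,0],[0,0,0]]]'
python3 -c "from h import *;go(.558,.265,.19,149.3)"
```

```text
t: 7.12
tool_pos: [0.5663, 0.0772, 0.1892]
tool_rot: [-0.961, -2.988, 0.001]
wrist_force: [-0.0, 0.2, -6.2]
grip_width: 0.451
gripper_force: 45.0
t: 7.37
tool_pos: [0.5668, 0.0772, 0.1893]
tool_rot: [-0.843, -3.024, 0.001]
wrist_force: [0.2, -0.3, -5.7]
grip_width: 0.455
gripper_force: 45.0
t 7.4 at [0.5668 0.0772 0.1893] psi 148.9 F [ 0.2 -0.3 -5.7] grip 40.1 45.0 | shift [104.7 156.2  -0.7] turn -0.4 tiltz [-1.9e-03  1.0e-04 -1.0e+00]
```

```bash
python3 -m pendant '[[0.3,[6,8,0],[0,0,0]],[0.3,[10,16,0],[0,0,0]],[0.3,[14,20,0],[0,0,0]],[0.3,[15,23,0],[0,0,0]],[0.3,[15,23,0],[0,0,0]],[0.3,[15,23,0],[0,0,0]],[0.3,[13,19,0],[0,0,0]],[0.3,[10,15,0],[0,0,0]],[0.3,[6,9,0],[0,0,0]],[0.3,[0,0,0],[0,0,0]],[0.3,[0,0,0],[0,0,0]],[0.3,[0,0,0],[0,0,0]]]'
python3 - <<'E'
from h import *
import pickle
go(.558,.265,.19,149.3); s=arm.state(); pickle.dump(s,open('s2.pkl','wb'))
cv2.imwrite('pics/w2.png',arm.read_camera('wrist')[:,:,::-1])
E
```

```text
t: 8.37
tool_pos: [0.5587, 0.2637, 0.1895]
tool_rot: [-0.84, -3.027, 0.002]
wrist_force: [0.2, 0.2, -6.0]
grip_width: 0.45
gripper_force: 45.0
t 8.4 at [0.5587 0.2637 0.1895] psi 149.0 F [ 0.2  0.2 -6. ] grip 39.6 45.0 | shift [ 1.3  0.8 -0.5] turn -0.3 tiltz [-6.e-04 -8.e-04 -1.e+00]
```

View pics/w2.png

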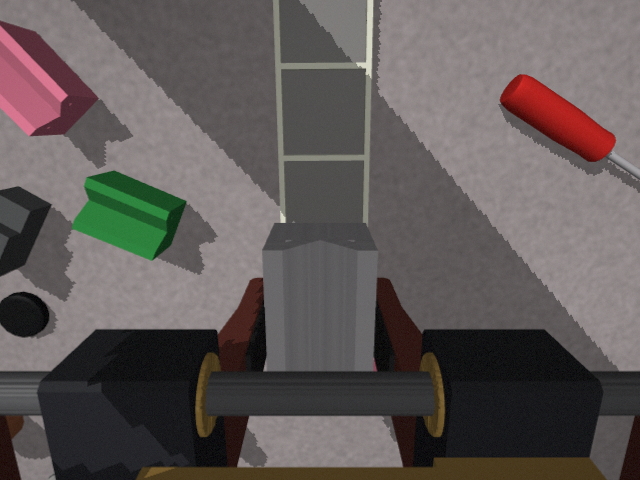

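The divider tops sit at about row 158 (cols 283–366) and row 66 (cols 280–369). I'll cast those onto the z = 12 mm plane.

Run:
```python
from h import *
import pickle; s=pickle.load(open('s2.pkl','rb'))
im=cv2.imread('pics/w2.png'); hsv=cv2.cvtColor(im,cv2.COLOR_BGR2HSV).astype(int); b=im.astype(int)
m=((b[...,1]-b[...,0])>8)&(hsv[...,2]>95)&(hsv[...,0]>20)&(hsv[...,0]<50)
for r in(20,40,90,110,130,180,200): 
    c=np.flatnonzero(m[r,250:400])+250; print(r,c.min(),c.max(),[g[0] for g in np.split(c,np.flatnonzero(np.diff(c)>5)+1)],[g[-1] for g in np.split(c,np.flatnonzero(np.diff(c)>5)+1)])
for col in(300,325,350):
    c=np.flatnonzero(m[:215,col]); print(col,[(g[0],g[-1]) for g in np.split(c,np.flatnonzero(np.diff(c)>5)+1)])
```

```text
20 274 372 [np.int64(274), np.int64(367)] [np.int64(279), np.int64(372)]
40 275 371 [np.int64(275), np.int64(366)] [np.int64(279), np.int64(371)]
90 276 370 [np.int64(276), np.int64(366)] [np.int64(281), np.int64(370)]
110 277 369 [np.int64(277), np.int64(365)] [np.int64(281), np.int64(369)]
130 277 369 [np.int64(277), np.int64(365)] [np.int64(282), np.int64(369)]
180 279 368 [np.int64(279), np.int64(364)] [np.int64(284), np.int64(368)]
200 280 367 [np.int64(280), np.int64(363)] [np.int64(284), np.int64(367)]
300 [(np.int64(63), np.int64(68)), (np.int64(155), np.int64(160))]
325 [(np.int64(63), np.int64(68)), (np.int64(155), np.int64(160))]
350 [(np.int64(63), np.int64(67)), (np.int64(155), np.int64(159))]
```

Run:
```python
from h import *
import pickle; s=pickle.load(open('s2.pkl','rb')); p=lambda px:plane('wrist',px,.012,s)
L=p([(276.5,20),(277.5,40),(278.5,90),(279,110),(281.5,180),(282,200)]);Rr=p([(369.5,20),(368.5,40),(368,90),(367,110),(366,180),(365.3,200)])
print('wall spacing (64)',np.linalg.norm(L-Rr,axis=1).round(4))
d2,d1=p([(323,65.3),(323.5,157.3)]); print('div spacing (64)',np.linalg.norm(d1-d2).round(4))
M=(L+Rr)/2; v=cv2.fitLine(M.astype(np.float32),cv2.DIST_L2,0,1e-4,1e-4)[:2,0]; v=v*np.sign(v@(d2-d1)); a=np.degrees(np.arctan2(v[1],v[0])); m=M.mean(0)
o=m+v*((d1+d2)/2-m)@v - v*.010 if False else m+v*(((d1+d2)/2-m)@v-.010)
print('yaw',a.round(2),'origin',o.round(4)); [print(n,(o+v*x).round(4)) for n,x in(('wide',-.066),('mid',.010),('end',.074))]
w=o-.066*v; go(*w,.043,a)
```

```text
wall spacing (64) [0.0637 0.0631 0.064  0.0637 0.0639 0.0639]
div spacing (64) 0.0638
yaw 149.47 origin [0.4993 0.3002]
wide [0.5562 0.2667]
mid [0.4907 0.3053]
end [0.4356 0.3378]
t 8.4 at [0.5589 0.2634 0.1896] psi 148.9 F [ 1.3  0.2 -5.5] grip 39.8 45.0 | shift [  4.    1.5 146.6] turn -0.5 tiltz [-5.e-04 -7.e-04 -1.e+00]
```

```bash
python3 -m pendant '[[0.3,[2,1,12],[0,0,-0.5]],[0.3,[2,0.5,24],[0,0,0]],[0.3,[0,0,28],[0,0,0]],[0.3,[0,0,28],[0,0,0]],[0.3,[0,0,22],[0,0,0]],[0.3,[0,0,14],[0,0,0]],[0.3,[0,0,8],[0,0,0]],[0.3,[0,0,4],[0,0,0]],[0.3,[0,0,0],[0,0,0]],[0.3,[0,0,0],[0,0,0]],[0.3,[0,0,0],[0,0,0]]]'
python3 -c "from h import *;go(.5562,.2667,.0427,149.5)"
```

```text
t: 9.33
tool_pos: [0.5574, 0.268, 0.051]
tool_rot: [0.826, 3.029, 0.002]
wrist_force: [-0.5, 0.1, -5.7]
grip_width: 0.456
gripper_force: 45.0
t 9.3 at [0.5574 0.268  0.051 ] psi 149.5 F [-0.5  0.1 -5.7] grip 40.1 45.0 | shift [ 0.4 -1.8  8.3] turn -0.0 tiltz [ 2.2e-03  9.0e-04 -1.0e+00]
```

```bash
python3 -m pendant '[[0.3,[0,-1,2],[0,0,0]],[0.3,[0,0,2],[0,0,0]],[0.3,[0,0,1],[0,0,0]],[0.3,[0,0,1],[0,0,0]],[0.3,[0,0,0.7],[0,0,0]],[0.3,[0,0,0.7],[0,0,0]],[0.3,[0,0,0.6],[0,0,0]],[0.3,[0,0,0],[0,0,0]],[0.3,[0,0,0],[0,0,0]],[0.3,[0,0,0],[0,0,0]]]'
python3 -c "from h import *;go(.5562,.2667,.0427,149.5)"
```

```text
t: 10.17
tool_pos: [0.5558, 0.267, 0.0427]
tool_rot: [0.826, 3.031, 0.0]
wrist_force: [-3.7, -0.9, 6.0]
grip_width: 0.453
gripper_force: 45.0
t 10.2 at [0.5558 0.267  0.0427] psi 149.5 F [-3.7 -0.9  6. ] grip 39.9 45.0 | shift [-0.5 -0.  -0. ] turn 0.0 tiltz [ 2.e-04  1.e-04 -1.e+00]
```

```bash
python3 -m pendant '[[0.65,[0,0,0],[0,0,0]],[0.65,[0,0,0],[0,0,0]],[0.65,[0,0,0],[0,0,0]],[0.65,[0,0,-3],[0,0,0]],[0.65,[0,0,-8],[0,0,0]],[0.65,[0,0,-20],[0,0,0]],[0.65,[0,0,-30],[0,0,0]],[0.65,[0,0,-30],[0,0,0]],[0.65,[0,0,-30],[0,0,0]],[0.65,[0,0,-20],[0,0,0]],[0.65,[0,0,-6],[0,0,0]]]' 30
python3 -c "from h import *;go(.4411,-.0632,.19,149.5)"
```

```text
t: 11.08
tool_pos: [0.5581, 0.2678, 0.1934]
tool_rot: [0.824, 3.025, 0.007]
wrist_force: [1.2, 0.5, 0.4]
grip_width: 0.651
gripper_force: 0.0
t 11.1 at [0.5581 0.2678 0.1934] psi 149.5 F [1.2 0.5 0.4] grip 57.2 0.0 | shift [ -67.1 -344.6    1.8] turn 0.0 tiltz [ 0.0069  0.0025 -1.    ]
```

```bash
python3 -m pendant '[[0.65,[-2,-10,0],[0,0,0]],[0.65,[-4,-22,0],[0,0,0]],[0.65,[-7,-34,0],[0,0,0]],[0.65,[-8,-38,0],[0,0,0]],[0.65,[-8,-38,0],[0,0,0]],[0.65,[-8,-38,0],[0,0,0]],[0.65,[-8,-38,0],[0,0,0]],[0.65,[-7,-38,0],[0,0,0]],[0.65,[-6,-35,0],[0,0,0]],[0.65,[-5,-28,0],[0,0,0]],[0.65,[-3,-16,0],[0,0,0]],[0.65,[-1,-10,0],[0,0,0]]]'
python3 -m pendant '[[0.65,[0,0,0],[0,0,0]],[0.65,[0,0,0],[0,0,0]],[0.65,[0,0,0],[0,0,0]],[0.65,[0,0,0],[0,0,0]]]'
python3 - <<'E'
from h import *
go(.4411,-.0632,.055,149.5); cv2.imwrite('pics/w3.png',arm.read_camera('wrist')[:,:,::-1])
E
```

```text
t: 12.08
tool_pos: [0.436, -0.066, 0.1872]
tool_rot: [-0.829, -3.027, 0.001]
wrist_force: [-0.4, 0.6, 0.1]
grip_width: 0.649
gripper_force: 0.0
t: 12.42
tool_pos: [0.4387, -0.0634, 0.1884]
tool_rot: [-0.824, -3.031, -0.001]
wrist_force: [0.6, 0.5, 0.5]
grip_width: 0.652
gripper_force: 0.0
t 12.4 at [ 0.4387 -0.0634  0.1884] psi 149.6 F [0.6 0.5 0.5] grip 57.4 0.0 | shift [ -2.1   1.3 133.4] turn 0.1 tiltz [-3.e-04  5.e-04 -1.e+00]
```

View pics/w3.png

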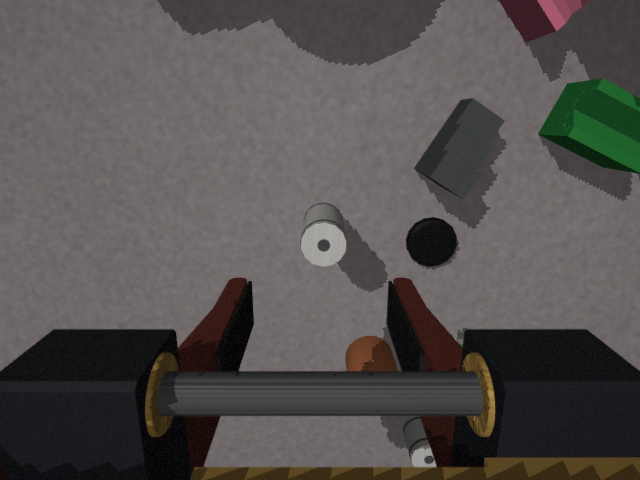

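```bash
python3 -c "
from h import *;print(plane('wrist',[(323.5,245)],.07))"
python3 -m pendant '[[0.65,[-1,1,10],[0,0,0]],[0.65,[-1,0,20],[0,0,0]],[0.65,[0,0,26],[0,0,0]],[0.65,[0,0,26],[0,0,0]],[0.65,[0,0,24],[0,0,0]],[0.65,[0,0,18],[0,0,0]],[0.65,[0,0,9],[0,0,0]],[0.65,[0,0,0],[0,0,0]],[0.65,[0,0,0],[0,0,0]],[0.65,[0,0,0],[0,0,0]],[0.65,[0,0,0],[0,0,0]]]'
python3 -c "from h import *;go(.4411,-.0632,.055,149.5)"
```

```text
[[ 0.44136861 -0.06398081]]
t: 13.38
tool_pos: [0.4417, -0.0646, 0.0567]
tool_rot: [0.825, 3.029, 0.0]
wrist_force: [-0.3, 0.0, 0.2]
grip_width: 0.653
gripper_force: 0.0
t 13.4 at [ 0.4417 -0.0646  0.0567] psi 149.5 F [-0.3  0.   0.2] grip 57.4 0.0 | shift [1.3 0.9 1.7] turn 0.0 tiltz [ 2.2e-03 -6.0e-04 -1.0e+00]
```

Position agrees within 1 mm, so I'll close on it, read the grip, then lift.

```bash
python3 -m pendant '[[0.2,[0,0,0],[0,0,0]],[0.2,[0,0,0],[0,0,0]],[0.2,[0,0,0],[0,0,0]],[0.2,[0,0,0],[0,0,0]],[0.2,[0,0,0],[0,0,0]],[0.2,[0,0,0],[0,0,0]],[0.2,[0,0,0],[0,0,0]],[0.2,[0,0,0],[0,0,0]]]' 30
python3 -c "from h import *;go(.4411,-.0632,.055,149.5)"
python3 -m pendant '[[0.2,[0,0,-8],[0,0,0]],[0.2,[0,0,-20],[0,0,0]],[0.2,[0,0,-30],[0,0,0]],[0.2,[0,0,-30],[0,0,0]],[0.2,[0,0,-24],[0,0,0]],[0.2,[0,0,-14],[0,0,0]],[0.2,[0,0,-6],[0,0,0]]]'
python3 -c "from h import *;go(.4907,.3053,.19,149.5)"
```

```text
t: 14.05
tool_pos: [0.441, -0.0645, 0.0559]
tool_rot: [0.826, 3.031, 0.0]
wrist_force: [-0.7, 2.1, 6.4]
grip_width: 0.337
gripper_force: 30.0
t 14.1 at [ 0.441  -0.0645  0.0559] psi 149.5 F [-0.7  2.1  6.4] grip 29.6 30.0 | shift [0.6 1.2 0.9] turn 0.0 tiltz [ 5.e-04  1.e-04 -1.e+00]
t: 14.63
tool_pos: [0.4416, -0.0648, 0.1901]
tool_rot: [0.825, 3.028, -0.0]
wrist_force: [0.1, 0.1, -2.0]
grip_width: 0.334
gripper_force: 30.0
t 14.6 at [ 0.4416 -0.0648  0.1901] psi 149.5 F [ 0.1  0.1 -2. ] grip 29.4 30.0 | shift [ 1.455e+02  3.439e+02 -1.000e-01] turn 0.0 tiltz [ 0.0034 -0.0012 -1.    ]
```

```bash
python3 -m pendant '[[0.2,[4,10,0],[0,0,0]],[0.2,[9,22,0],[0,0,0]],[0.2,[14,34,0],[0,0,0]],[0.2,[15,36,0],[0,0,0]],[0.2,[15,36,0],[0,0,0]],[0.2,[15,36,0],[0,0,0]],[0.2,[15,36,0],[0,0,0]],[0.2,[15,36,0],[0,0,0]],[0.2,[14,34,0],[0,0,0]],[0.2,[12,28,0],[0,0,0]],[0.2,[8,20,0],[0,0,0]],[0.2,[5,12,0],[0,0,0]]]'
python3 -m pendant '[[0.2,[3,4,0],[0,0,0]],[0.2,[0,0,0],[0,0,0]],[0.2,[0,0,0],[0,0,0]],[0.2,[0,0,0],[0,0,0]],[0.2,[0,0,0],[0,0,0]]]'
python3 - <<'E'
from h import *
go(.4907,.3053,.0589,149.5); cv2.imwrite('pics/w4.png',arm.read_camera('wrist')[:,:,::-1])
E
```

```text
t: 15.63
tool_pos: [0.4905, 0.3029, 0.1858]
tool_rot: [-0.822, -3.03, 0.001]
wrist_force: [0.9, -0.5, -1.4]
grip_width: 0.334
gripper_force: 30.0
t: 16.05
tool_pos: [0.491, 0.3037, 0.1877]
tool_rot: [-0.828, -3.03, 0.001]
wrist_force: [0.4, -0.7, -1.8]
grip_width: 0.339
gripper_force: 30.0
t 16.1 at [0.491  0.3037 0.1877] psi 149.4 F [ 0.4 -0.7 -1.8] grip 29.8 30.0 | shift [  1.1   1.3 128.8] turn -0.1 tiltz [-5.e-04 -5.e-04 -1.e+00]
```

View pics/w4.png

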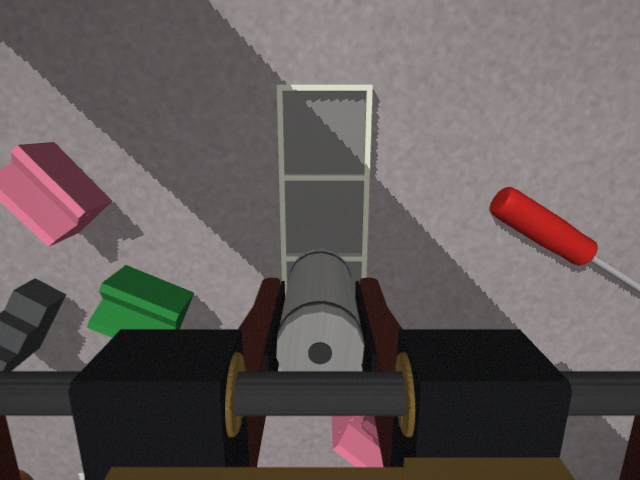

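```bash
python3 -m pendant '[[0.2,[1,1,10],[0,0,0]],[0.2,[0,0,20],[0,0,0]],[0.2,[0,0,26],[0,0,0]],[0.2,[0,0,26],[0,0,0]],[0.2,[0,0,22],[0,0,0]],[0.2,[0,0,12],[0,0,0]],[0.2,[0,0,6],[0,0,0]],[0.2,[0,0,0],[0,0,0]],[0.2,[0,0,0],[0,0,0]],[0.2,[0,0,0],[0,0,0]],[0.2,[0,0,0],[0,0,0]]]'
python3 -c "from h import *;go(.4907,.3053,.0589,149.5)"
```

```text
t: 17.02
tool_pos: [0.4917, 0.3068, 0.0668]
tool_rot: [0.826, 3.029, 0.003]
wrist_force: [-0.3, -0.3, -0.4]
grip_width: 0.336
gripper_force: 30.0
t 17.0 at [0.4917 0.3068 0.0668] psi 149.5 F [-0.3 -0.3 -0.4] grip 29.6 30.0 | shift [ 0.1 -1.8  7.9] turn 0.0 tiltz [ 0.0021  0.0011 -1.    ]
```

```bash
python3 -m pendant '[[0.2,[0,-0.5,2],[0,0,0]],[0.2,[0,0,2],[0,0,0]],[0.2,[0,0,1],[0,0,0]],[0.2,[0,0,0.7],[0,0,0]],[0.2,[0,0,0.7],[0,0,0]],[0.2,[0,0,0.6],[0,0,0]],[0.2,[0,0,0],[0,0,0]],[0.2,[0,0,0],[0,0,0]],[0.2,[0,0,0],[0,0,0]],[0.2,[0,0,0],[0,0,0]]]'
python3 -c "from h import *;go(.4907,.3053,.0589,149.5)"
```

```text
t: 17.85
tool_pos: [0.4905, 0.306, 0.059]
tool_rot: [-0.826, -3.031, -0.0]
wrist_force: [-1.3, 0.1, 3.9]
grip_width: 0.336
gripper_force: 30.0
t 17.9 at [0.4905 0.306  0.059 ] psi 149.5 F [-1.3  0.1  3.9] grip 29.6 30.0 | shift [-0.5 -0.5  0.1] turn 0.0 tiltz [ 0.e+00  1.e-04 -1.e+00]
```

```bash
python3 -m pendant '[[0.7,[0,0,0],[0,0,0]],[0.7,[0,0,0],[0,0,0]],[0.7,[0,0,0],[0,0,0]],[0.7,[0,0,-3],[0,0,0]],[0.7,[0,0,-8],[0,0,0]],[0.7,[0,0,-20],[0,0,0]],[0.7,[0,0,-30],[0,0,0]],[0.7,[0,0,-30],[0,0,0]],[0.7,[0,0,-24],[0,0,0]],[0.7,[0,0,-12],[0,0,0]],[0.7,[0,0,-4],[0,0,0]]]'
python3 -c "from h import *;go(.673,.0795,.19,149.5)"
```

```text
t: 18.77
tool_pos: [0.4921, 0.3067, 0.1932]
tool_rot: [0.825, 3.027, 0.006]
wrist_force: [-0.9, -0.4, 0.2]
grip_width: 0.701
gripper_force: 0.0
t 18.8 at [0.4921 0.3067 0.1932] psi 149.5 F [-0.9 -0.4  0.2] grip 61.7 0.0 | shift [-271.1 -104.1    3.6] turn 0.0 tiltz [ 0.005   0.0024 -1.    ]
```

```bash
python3 -m pendant '[[0.7,[-10,-4,0],[0,0,0]],[0.7,[-22,-8,0],[0,0,0]],[0.7,[-32,-12,0],[0,0,0]],[0.7,[-36,-14,0],[0,0,0]],[0.7,[-36,-14,0],[0,0,0]],[0.7,[-36,-14,0],[0,0,0]],[0.7,[-32,-12,0],[0,0,0]],[0.7,[-28,-11,0],[0,0,0]],[0.7,[-20,-8,0],[0,0,0]],[0.7,[-12,-5,0],[0,0,0]],[0.7,[-7,-2,0],[0,0,0]],[0.7,[0,0,0],[0,0,0]]]'
python3 -m pendant '[[0.7,[0,0,0],[0,0,0]],[0.7,[0,0,0],[0,0,0]],[0.7,[0,0,0],[0,0,0]]]'
python3 - <<'E'
from h import *
go(.673,.0795,.04,149.5); s=arm.state(); im=arm.read_camera('wrist')[:,:,::-1]; cv2.imwrite('pics/w5.png',im)
hsv=cv2.cvtColor(im.copy(),cv2.COLOR_BGR2HSV); g=im[...,2].copy(); m=(g>120).astype(np.uint8)
m[:150]=0;m[330:]=0;m[:,:260]=0;m[:,380:]=0
for c in cv2.findContours(m,0,1)[0]:
    if cv2.contourArea(c)>100: ct,r=cv2.minEnclosingCircle(c);print(np.round(ct,1),round(r,1),plane('wrist',[ct],.061,s).round(4))
E
```

```text
t: 19.77
tool_pos: [0.6715, 0.0776, 0.1886]
tool_rot: [-0.828, -3.029, 0.001]
wrist_force: [0.3, 1.1, -0.4]
grip_width: 0.698
gripper_force: 0.0
t: 20.02
tool_pos: [0.6704, 0.0801, 0.1897]
tool_rot: [-0.823, -3.031, -0.0]
wrist_force: [0.0, 0.2, 0.1]
grip_width: 0.702
gripper_force: 0.0
t 20.0 at [0.6704 0.0801 0.1897] psi 149.6 F [0.  0.2 0.1] grip 61.8 0.0 | shift [ -2.7   0.8 149.7] turn 0.1 tiltz [-7.e-04  4.e-04 -1.e+00]
[320.6 240.8] 14.9 [[0.6722 0.0779]]
```

View pics/w5.png

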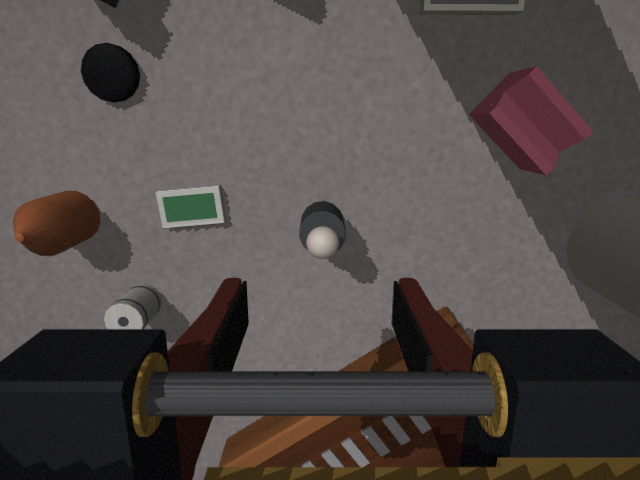

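```bash
python3 - <<'E'
from h import *
print('mug base near edges',plane('side',[(95,347),(68,325),(119,328)],0).round(3),plane('scene',[(520,232),(500,222)],0).round(3),'box corner',plane('scene',[(487,262),(440,388)],.04).round(3))
E
python3 -m pendant '[[0.7,[-1,0,10],[0,0,0]],[0.7,[-1,0,20],[0,0,0]],[0.7,[0,0,25],[0,0,0]],[0.7,[0,0,20],[0,0,0]],[0.7,[0,0,10],[0,0,0]],[0.7,[0,0,5],[0,0,0]],[0.7,[0,0,0],[0,0,0]],[0.7,[0,0,0],[0,0,0]],[0.7,[0,0,0],[0,0,0]]]'
python3 -c "from h import *;go(.6727,.079,.04,149.5)"
```

```text
mug base near edges [[0.802 0.304]
 [0.867 0.269]
 [0.78  0.259]] [[0.828 0.246]
 [0.788 0.249]] box corner [[ 0.795  0.125]
 [ 0.81  -0.111]]
t: 20.82
tool_pos: [0.6741, 0.0779, 0.101]
tool_rot: [0.825, 3.029, 0.001]
wrist_force: [0.6, 0.1, -0.6]
grip_width: 0.7
gripper_force: 0.0
t 20.8 at [0.6741 0.0779 0.101 ] psi 149.5 F [ 0.6  0.1 -0.6] grip 61.6 0.0 | shift [ 1.8  0.2 61. ] turn 0.0 tiltz [ 2.3e-03  2.0e-04 -1.0e+00]
```

```bash
python3 -m pendant '[[0.7,[0,0,10],[0,0,0]],[0.7,[0,0,18],[0,0,0]],[0.7,[0,0,16],[0,0,0]],[0.7,[0,0,11],[0,0,0]],[0.7,[0,0,5],[0,0,0]],[0.7,[0,0,0],[0,0,0]],[0.7,[0,0,0],[0,0,0]],[0.7,[0,0,0],[0,0,0]],[0.7,[0,0,0],[0,0,0]]]'
python3 -c "from h import *;go(.6727,.079,.04,149.5)"
python3 -m pendant '[[0.25,[0,0,0],[0,0,0]],[0.25,[0,0,0],[0,0,0]],[0.25,[0,0,0],[0,0,0]],[0.25,[0,0,0],[0,0,0]],[0.25,[0,0,0],[0,0,0]],[0.25,[0,0,0],[0,0,0]],[0.25,[0,0,0],[0,0,0]],[0.25,[0,0,0],[0,0,0]]]' 35
python3 -c "from h import *;go(.6727,.079,.04,149.5)"
```

```text
t: 21.57
tool_pos: [0.6739, 0.0778, 0.0407]
tool_rot: [0.826, 3.029, 0.001]
wrist_force: [-0.3, 0.6, -0.7]
grip_width: 0.701
gripper_force: 0.0
t 21.6 at [0.6739 0.0778 0.0407] psi 149.5 F [-0.3  0.6 -0.7] grip 61.7 0.0 | shift [1.6 0.4 0.7] turn 0.0 tiltz [ 1.8e-03  1.0e-04 -1.0e+00]
t: 22.23
tool_pos: [0.6734, 0.078, 0.0399]
tool_rot: [0.826, 3.031, 0.001]
wrist_force: [-0.0, 2.2, 1.8]
grip_width: 0.381
gripper_force: 35.0
t 22.2 at [0.6734 0.078  0.0399] psi 149.5 F [-0.   2.2  1.8] grip 33.5 35.0 | shift [ 1.1  0.5 -0.1] turn 0.0 tiltz [ 6.e-04  3.e-04 -1.e+00]
```

```bash
python3 -m pendant '[[0.25,[0,0,-8],[0,0,0]],[0.25,[0,0,-20],[0,0,0]],[0.25,[0,0,-30],[0,0,0]],[0.25,[0,0,-30],[0,0,0]],[0.25,[0,0,-30],[0,0,0]],[0.25,[0,0,-20],[0,0,0]],[0.25,[0,0,-12],[0,0,0]]]'
python3 -c "from h import *;go(.4356,.3378,.19,149.5)"
```

```text
t: 22.82
tool_pos: [0.6739, 0.0777, 0.1929]
tool_rot: [0.825, 3.028, 0.001]
wrist_force: [0.6, -0.8, -1.7]
grip_width: 0.379
gripper_force: 35.0
t 22.8 at [0.6739 0.0777 0.1929] psi 149.5 F [ 0.6 -0.8 -1.7] grip 33.3 35.0 | shift [337.3 103.3   2.1] turn 0.0 tiltz [ 3.2e-03 -1.0e-04 -1.0e+00]
```

```bash
python3 -m pendant '[[0.25,[10,3,0],[0,0,0]],[0.25,[22,7,0],[0,0,0]],[0.25,[32,10,0],[0,0,0]],[0.25,[36,11,0],[0,0,0]],[0.25,[36,11,0],[0,0,0]],[0.25,[36,11,0],[0,0,0]],[0.25,[36,11,0],[0,0,0]],[0.25,[36,11,0],[0,0,0]],[0.25,[34,10,0],[0,0,0]],[0.25,[26,8,0],[0,0,0]],[0.25,[18,6,0],[0,0,0]],[0.25,[10,3,0],[0,0,0]]]'
python3 -m pendant '[[0.25,[5,1,0],[0,0,0]],[0.25,[0,0,0],[0,0,0]],[0.25,[0,0,0],[0,0,0]],[0.25,[0,0,0],[0,0,0]],[0.25,[0,0,0],[0,0,0]]]'
python3 -c "from h import *;go(.4356,.3378,.0429,149.5)"
```

```text
t: 23.82
tool_pos: [0.4347, 0.3351, 0.1879]
tool_rot: [-0.822, -3.028, 0.004]
wrist_force: [0.3, 0.1, -1.6]
grip_width: 0.376
gripper_force: 35.0
t: 24.23
tool_pos: [0.4358, 0.3368, 0.1896]
tool_rot: [0.828, 3.03, -0.0]
wrist_force: [0.5, -1.2, -3.0]
grip_width: 0.382
gripper_force: 35.0
t 24.2 at [0.4358 0.3368 0.1896] psi 149.4 F [ 0.5 -1.2 -3. ] grip 33.6 35.0 | shift [  0.7   0.8 146.7] turn -0.1 tiltz [ 2.e-04 -1.e-04 -1.e+00]
```

```bash
python3 -m pendant '[[0.25,[0.5,0,10],[0,0,0]],[0.25,[0,0,22],[0,0,0]],[0.25,[0,0,28],[0,0,0]],[0.25,[0,0,28],[0,0,0]],[0.25,[0,0,24],[0,0,0]],[0.25,[0,0,16],[0,0,0]],[0.25,[0,0,8],[0,0,0]],[0.25,[0,0,3],[0,0,0]],[0.25,[0,0,0],[0,0,0]],[0.25,[0,0,0],[0,0,0]],[0.25,[0,0,0],[0,0,0]],[0.25,[0,0,0],[0,0,0]]]'
python3 -c "from h import *;go(.4356,.3378,.0429,149.5)"
```

```text
t: 25.23
tool_pos: [0.4353, 0.3383, 0.0518]
tool_rot: [0.826, 3.03, 0.003]
wrist_force: [-0.2, 0.3, -2.0]
grip_width: 0.38
gripper_force: 35.0
t 25.2 at [0.4353 0.3383 0.0518] psi 149.5 F [-0.2  0.3 -2. ] grip 33.5 35.0 | shift [-0.5 -0.3  8.9] turn 0.0 tiltz [ 0.002   0.0013 -1.    ]
```

```bash
python3 -m pendant '[[0.25,[0,0,2],[0,0,0]],[0.25,[0,0,2],[0,0,0]],[0.25,[0,0,1.5],[0,0,0]],[0.25,[0,0,1],[0,0,0]],[0.25,[0,0,0.7],[0,0,0]],[0.25,[0,0,0.6],[0,0,0]],[0.25,[0,0,0],[0,0,0]],[0.25,[0,0,0],[0,0,0]],[0.25,[0,0,0],[0,0,0]],[0.25,[0,0,0],[0,0,0]]]'
python3 -c "from h import *;go(.4356,.3378,.0429,149.5)"
```

```text
t: 26.07
tool_pos: [0.4344, 0.3378, 0.0429]
tool_rot: [-0.826, -3.031, -0.0]
wrist_force: [-0.3, 0.2, -2.1]
grip_width: 0.381
gripper_force: 35.0
t 26.1 at [0.4344 0.3378 0.0429] psi 149.5 F [-0.3  0.2 -2.1] grip 33.5 35.0 | shift [-1.   0.6 -0. ] turn 0.0 tiltz [-1.e-04  1.e-04 -1.e+00]
```

```bash
python3 -m pendant '[[0.25,[0,0,0.3],[0,0,0]],[0.25,[0,0,0.3],[0,0,0]],[0.25,[0,0,0.2],[0,0,0]],[0.25,[0,0,0],[0,0,0]],[0.25,[0,0,0],[0,0,0]]]'
```

```text
t: 26.48
tool_pos: [0.4344, 0.3378, 0.0429]
tool_rot: [0.826, 3.031, 0.0]
wrist_force: [-2.2, -1.3, 7.1]
grip_width: 0.383
gripper_force: 35.0
```

```bash
python3 -m pendant '[[0.65,[0,0,0],[0,0,0]],[0.65,[0,0,0],[0,0,0]],[0.65,[0,0,0],[0,0,0]],[0.65,[0,0,-3],[0,0,0]],[0.65,[0,0,-8],[0,0,0]],[0.65,[0,0,-20],[0,0,0]],[0.65,[0,0,-30],[0,0,0]],[0.65,[0,0,-30],[0,0,6]],[0.65,[0,0,-30],[0,0,7]],[0.65,[0,0,-20],[0,0,7]],[0.65,[0,0,-6],[0,0,7]],[0.65,[0,0,0],[0,0,5]]]'
python3 -c "from h import *;go(.4426,.0462,.19,117.3)"
```

```text
t: 27.48
tool_pos: [0.436, 0.3388, 0.1925]
tool_rot: [1.636, 2.679, 0.008]
wrist_force: [-0.0, -0.2, -0.5]
grip_width: 0.649
gripper_force: 0.0
t 27.5 at [0.436  0.3388 0.1925] psi 117.2 F [-0.  -0.2 -0.5] grip 57.2 0.0 | shift [-263.3 -127.6    1.7] turn -0.1 tiltz [ 0.0048  0.003  -1.    ]
```

```bash
python3 -m pendant '[[0.65,[-10,-5,0],[0,0,0]],[0.65,[-22,-11,0],[0,0,0]],[0.65,[-32,-15,0],[0,0,0]],[0.65,[-36,-17,0],[0,0,0]],[0.65,[-36,-17,0],[0,0,0]],[0.65,[-34,-17,0],[0,0,0]],[0.65,[-30,-15,0],[0,0,0]],[0.65,[-26,-13,0],[0,0,0]],[0.65,[-19,-9,0],[0,0,0]],[0.65,[-12,-6,0],[0,0,0]],[0.65,[-6,-3,0],[0,0,0]],[0.65,[0,0,0],[0,0,0]]]'
python3 -m pendant '[[0.65,[0,0,0],[0,0,0]],[0.65,[0,0,0],[0,0,0]],[0.65,[0,0,0],[0,0,0]]]' 45
python3 - <<'E'
from h import *
go(.4426,.0462,.04,117.3); cv2.imwrite('pics/w6.png',arm.read_camera('wrist')[:,:,::-1])
E
```

```text
t: 28.48
tool_pos: [0.4419, 0.044, 0.189]
tool_rot: [-1.63, -2.685, 0.001]
wrist_force: [0.2, 0.2, -1.3]
grip_width: 0.653
gripper_force: 0.0
t: 28.73
tool_pos: [0.4423, 0.0462, 0.189]
tool_rot: [-1.627, -2.687, -0.0]
wrist_force: [0.1, 0.4, 0.4]
grip_width: 0.652
gripper_force: 0.0
t 28.7 at [0.4423 0.0462 0.189 ] psi 117.6 F [0.1 0.4 0.4] grip 57.3 0.0 | shift [ -0.2   0.3 149. ] turn 0.3 tiltz [-2.e-04  3.e-04 -1.e+00]
```

View pics/w6.png

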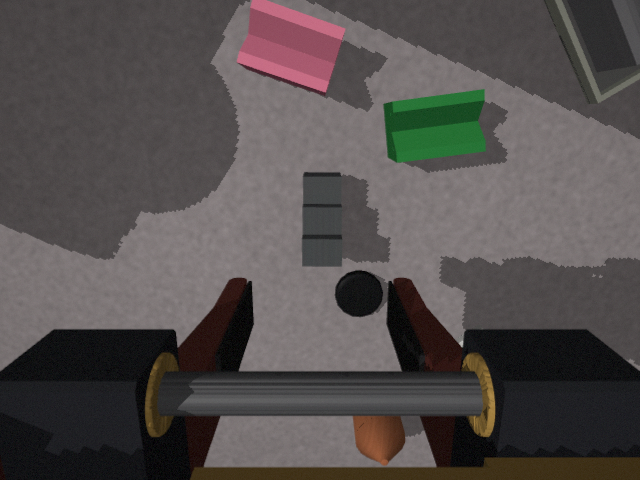

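```bash
python3 -m pendant '[[0.65,[0,0,10],[0,0,0]],[0.65,[0,0,22],[0,0,0]],[0.65,[0,0,28],[0,0,0]],[0.65,[0,0,28],[0,0,0]],[0.65,[0,0,26],[0,0,0]],[0.65,[0,0,18],[0,0,0]],[0.65,[0,0,11],[0,0,0]],[0.65,[0,0,5],[0,0,0]],[0.65,[0,0,0],[0,0,0]],[0.65,[0,0,0],[0,0,0]],[0.65,[0,0,0],[0,0,0]],[0.65,[0,0,0],[0,0,0]]]'
python3 -c "from h import *;go(.4426,.0462,.04,117.3)"
python3 -m pendant '[[0.2,[0,0,0],[0,0,0]],[0.2,[0,0,0],[0,0,0]],[0.2,[0,0,0],[0,0,0]],[0.2,[0,0,0],[0,0,0]],[0.2,[0,0,0],[0,0,0]],[0.2,[0,0,0],[0,0,0]],[0.2,[0,0,0],[0,0,0]],[0.2,[0,0,0],[0,0,0]],[0.2,[0,0,0],[0,0,0]]]' 45
python3 -c "from h import *;go(.4426,.0462,.04,117.3)"
```

```text
t: 29.78
tool_pos: [0.4432, 0.0455, 0.0419]
tool_rot: [1.628, 2.685, 0.002]
wrist_force: [0.1, 0.2, 0.5]
grip_width: 0.648
gripper_force: 0.0
t 29.8 at [0.4432 0.0455 0.0419] psi 117.5 F [0.1 0.2 0.5] grip 57.0 0.0 | shift [ 0.9 -0.2  1.9] turn 0.2 tiltz [ 0.0019 -0.     -1.    ]
t: 30.53
tool_pos: [0.4429, 0.0454, 0.0412]
tool_rot: [1.629, 2.685, 0.001]
wrist_force: [0.6, 1.2, 4.4]
grip_width: 0.317
gripper_force: 45.0
t 30.5 at [0.4429 0.0454 0.0412] psi 117.5 F [0.6 1.2 4.4] grip 27.9 45.0 | shift [0.8 0.1 1.2] turn 0.2 tiltz [ 8.e-04  1.e-04 -1.e+00]
```

```bash
python3 -m pendant '[[0.2,[0,0,-8],[0,0,0]],[0.2,[0,0,-20],[0,0,0]],[0.2,[0,0,-30],[0,0,0]],[0.2,[0,0,-30],[0,0,0]],[0.2,[0,0,-30],[0,0,0]],[0.2,[0,0,-20],[0,0,0]],[0.2,[0,0,-10],[0,0,0]],[0.2,[0,0,0],[0,0,1.7]]]'
python3 -c "from h import *;go(.5176,-.360,.19,115.8)"
```

```text
t: 31.2
tool_pos: [0.443, 0.0454, 0.1916]
tool_rot: [1.667, 2.659, 0.002]
wrist_force: [0.3, -0.1, -3.9]
grip_width: 0.313
gripper_force: 45.0
t 31.2 at [0.443  0.0454 0.1916] psi 115.8 F [ 0.3 -0.1 -3.9] grip 27.5 45.0 | shift [-397.4 -109.4    1.9] turn 0.0 tiltz [ 3.2e-03 -2.0e-04 -1.0e+00]
```

```bash
python3 -m pendant '[[0.2,[-10,-3,0],[0,0,0]],[0.2,[-22,-6,0],[0,0,0]],[0.2,[-32,-9,0],[0,0,0]],[0.2,[-36,-10,0],[0,0,0]],[0.2,[-36,-10,0],[0,0,0]],[0.2,[-36,-10,0],[0,0,0]],[0.2,[-36,-10,0],[0,0,0]],[0.2,[-36,-10,0],[0,0,0]],[0.2,[-36,-10,0],[0,0,0]],[0.2,[-36,-10,0],[0,0,0]],[0.2,[-32,-9,0],[0,0,0]],[0.2,[-24,-7,0],[0,0,0]]]'
python3 -m pendant '[[0.2,[-15,-4,0],[0,0,0]],[0.2,[-10,-2,0],[0,0,0]],[0.2,[0,0,0],[0,0,0]],[0.2,[0,0,0],[0,0,0]],[0.2,[0,0,0],[0,0,0]],[0.2,[0,0,0],[0,0,0]]]'
python3 - <<'E'
from h import *
import pickle
go(.5176,-.36,.0442,115.8); s=arm.state(); pickle.dump(s,open('s3.pkl','wb'))
im=arm.read_camera('wrist')[:,:,::-1].copy(); cv2.imwrite('pics/w7.png',im)
b=im.astype(int); hsv=cv2.cvtColor(im,cv2.COLOR_BGR2HSV).astype(int)
m=((b[...,1]-b[...,0])>8)&(hsv[...,2]>95)&(hsv[...,0]>20)&(hsv[...,0]<50)
f=lambda c:[(int(g[0]),int(g[-1])) for g in np.split(c,np.flatnonzero(np.diff(c)>3)+1)] if len(c) else []
for r in range(90,280,15): print(r,f(np.flatnonzero(m[r,230:420])+230))
for c in(295,310,325,340,355): print('col',c,f(np.flatnonzero(m[:300,c])))
E
```

```text
t: 32.2
tool_pos: [0.5096, -0.3381, 0.1878]
tool_rot: [-1.669, -2.659, 0.001]
wrist_force: [0.5, 0.2, -3.5]
grip_width: 0.316
gripper_force: 45.0
t: 32.7
tool_pos: [0.5158, -0.3583, 0.1888]
tool_rot: [-1.667, -2.661, -0.001]
wrist_force: [-0.2, 0.1, -3.1]
grip_width: 0.315
gripper_force: 45.0
t 32.7 at [ 0.5158 -0.3583  0.1888] psi 115.9 F [-0.2  0.1 -3.1] grip 27.7 45.0 | shift [ -2.6   1.  144.6] turn 0.1 tiltz [-0.0011  0.0013 -1.    ]
90 [(277, 282), (366, 371)]
105 [(278, 282), (365, 371)]
120 [(278, 283), (365, 370)]
135 [(278, 283), (365, 370)]
150 [(279, 284), (364, 369)]
165 [(279, 284), (364, 369)]
180 [(279, 284), (363, 369)]
195 [(280, 284), (363, 368)]
210 [(280, 285), (362, 368)]
225 [(281, 282), (362, 367)]
240 [(281, 283), (362, 367)]
255 [(281, 283), (361, 366)]
270 [(283, 283), (356, 364)]
col 295 [(61, 66), (153, 158)]
col 310 [(61, 66), (153, 158)]
col 325 [(61, 66), (153, 158)]
col 340 [(61, 67), (153, 159)]
col 355 [(61, 66), (154, 158)]
```

View pics/w7.png

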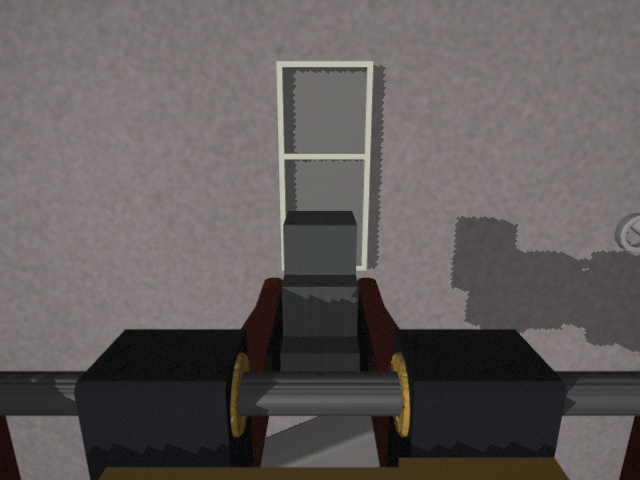

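Run:
```python
from h import *
import pickle; s=pickle.load(open('s3.pkl','rb')); p=lambda px:plane('wrist',px,.012,s)
L=p([(279.5,90),(280.5,120),(281.5,150),(281.8,180),(282.5,210)]);Rr=p([(368.5,90),(367.5,120),(366.5,150),(366,180),(365,210)])
print('wall spacing (64)',np.linalg.norm(L-Rr,axis=1).round(4))
e,d,b=p([(324.5,63.5),(324,155.5),(324,268)]); print('spacing (64, 88)',np.linalg.norm(e-d).round(4),np.linalg.norm(d-b).round(4))
M=(L+Rr)/2; v=cv2.fitLine(M.astype(np.float32),cv2.DIST_L2,0,1e-4,1e-4)[:2,0]; v=v*np.sign(v@(e-d)); a=np.degrees(np.arctan2(v[1],v[0])); m=M.mean(0)
o=m+v*(((d+e)/2-m)@v-.044)
print('yaw',a.round(2),'origin',o.round(4)); [print(n,(o+v*x).round(4)) for n,x in(('wide',-.032),('small',.044))]
go(*(o-.037*v),.0442,a); print('target',(o-.037*v).round(4))
```

```text
wall spacing (64) [0.0635 0.0632 0.063  0.0636 0.0635]
spacing (64, 88) 0.0636 0.0887
yaw 116.03 origin [ 0.5013 -0.325 ]
wide [ 0.5153 -0.3538]
small [ 0.482  -0.2855]
t 32.8 at [ 0.5159 -0.3584  0.189 ] psi 115.9 F [-0.1 -0.2 -3.8] grip 27.5 45.0 | shift [ -0.8   1.5 144.8] turn -0.1 tiltz [-7.e-04  9.e-04 -1.e+00]
target [ 0.5175 -0.3583]
```

```bash
python3 -m pendant '[[0.2,[0,1,10],[0,0,0]],[0.2,[0,0,22],[0,0,0]],[0.2,[0,0,28],[0,0,0]],[0.2,[0,0,28],[0,0,0]],[0.2,[0,0,24],[0,0,0]],[0.2,[0,0,16],[0,0,0]],[0.2,[0,0,7],[0,0,0]],[0.2,[0,0,2],[0,0,0]],[0.2,[0,0,0],[0,0,0]],[0.2,[0,0,0],[0,0,0]],[0.2,[0,0,0],[0,0,0]],[0.2,[0,0,0],[0,0,0]]]'
python3 -c "from h import *;go(.5175,-.3583,.0442,116)"
```

```text
t: 33.75
tool_pos: [0.5179, -0.36, 0.0533]
tool_rot: [1.668, 2.66, -0.0]
wrist_force: [0.2, -0.1, -3.1]
grip_width: 0.317
gripper_force: 45.0
t 33.8 at [ 0.5179 -0.36    0.0533] psi 115.8 F [ 0.2 -0.1 -3.1] grip 27.9 45.0 | shift [1.7 0.4 9.1] turn -0.2 tiltz [ 0.0018 -0.0014 -1.    ]
```

```bash
python3 -m pendant '[[0.2,[1,0,2],[0,0,0]],[0.2,[0,0,2],[0,0,0]],[0.2,[0,0,1.5],[0,0,0]],[0.2,[0,0,1],[0,0,0]],[0.2,[0,0,0.8],[0,0,0]],[0.2,[0,0,0.7],[0,0,0]],[0.2,[0,0,0.4],[0,0,0]],[0.2,[0,0,0],[0,0,0]],[0.2,[0,0,0],[0,0,0]],[0.2,[0,0,0],[0,0,0]]]'
```

```text
t: 34.58
tool_pos: [0.5166, -0.3584, 0.0443]
tool_rot: [-1.669, -2.661, -0.0]
wrist_force: [-2.8, 1.9, 5.5]
grip_width: 0.318
gripper_force: 45.0
```

```bash
python3 -m pendant '[[0.75,[0,0,0],[0,0,0]],[0.75,[0,0,0],[0,0,0]],[0.75,[0,0,0],[0,0,0]],[0.75,[0,0,-3],[0,0,0]],[0.75,[0,0,-8],[0,0,0]],[0.75,[0,0,-20],[0,0,0]],[0.75,[0,0,-30],[0,0,0]],[0.75,[0,0,-30],[0,0,0]],[0.75,[0,0,-30],[0,0,0]],[0.75,[0,0,-20],[0,0,0]],[0.75,[0,0,-6],[0,0,0]],[0.75,[0,0,0],[0,0,0]]]'
python3 -c "from h import *;go(.569,-.09,.19,116)"
```

```text
t: 35.58
tool_pos: [0.5179, -0.3594, 0.1931]
tool_rot: [1.667, 2.658, -0.001]
wrist_force: [0.2, -0.3, -0.0]
grip_width: 0.752
gripper_force: 0.0
t 35.6 at [ 0.5179 -0.3594  0.1931] psi 115.8 F [ 0.2 -0.3 -0. ] grip 66.2 0.0 | shift [220.3 163.4   2.5] turn -0.2 tiltz [ 0.0035 -0.0029 -1.    ]
```

```bash
python3 -m pendant '[[0.75,[9,7,0],[0,0,0]],[0.75,[18,13,0],[0,0,0]],[0.75,[26,19,0],[0,0,0]],[0.75,[28,21,0],[0,0,0]],[0.75,[28,21,0],[0,0,0]],[0.75,[28,21,0],[0,0,0]],[0.75,[26,19,0],[0,0,0]],[0.75,[22,16,0],[0,0,0]],[0.75,[17,13,0],[0,0,0]],[0.75,[11,8,0],[0,0,0]],[0.75,[7,5,0],[0,0,0]],[0.75,[0,0,0],[0,0,0]]]'
python3 -m pendant '[[0.75,[0,0,0],[0,0,0]],[0.75,[0,0,0],[0,0,0]],[0.75,[0,0,0],[0,0,0]]]'
python3 - <<'E'
from h import *
go(.569,-.09,.04,116); s=arm.state(); im=arm.read_camera('wrist')[:,:,::-1].copy(); cv2.imwrite('pics/w8.png',im)
m=cv2.inRange(cv2.cvtColor(im,cv2.COLOR_BGR2HSV),(2,100,40),(16,255,255)); m[330:]=0
c=max([c for c in cv2.findContours(m,0,1)[0]if 200<cv2.boundingRect(c)[0]<400],key=cv2.contourArea); b=cv2.boundingRect(c);print(b)
P=c[:,0].astype(float)
w=[(P[:,0].min(),P[P[:,0].argmin(),1]),(P[:,0].max(),P[P[:,0].argmax(),1])];print(w,plane('wrist',w,.04,s).round(4),plane('wrist',w,.04,s).mean(0).round(4))
e=P[P[:,1].argmin()];tp=P[P[:,1].argmax()];print('far base edge',e,plane('wrist',[e],0,s).round(4),'low point',tp,plane('wrist',[tp],.06,s).round(4))
E
```

```text
t: 36.58
tool_pos: [0.567, -0.0878, 0.1895]
tool_rot: [-1.666, -2.661, 0.0]
wrist_force: [-1.4, -1.2, -0.7]
grip_width: 0.747
gripper_force: 0.0
t: 36.83
tool_pos: [0.5675, -0.0907, 0.1905]
tool_rot: [-1.671, -2.66, 0.0]
wrist_force: [-0.1, -0.2, -0.8]
grip_width: 0.752
gripper_force: 0.0
t 36.8 at [ 0.5675 -0.0907  0.1905] psi 115.7 F [-0.1 -0.2 -0.8] grip 66.2 0.0 | shift [ -0.    1.6 150.5] turn -0.3 tiltz [-2.e-04 -2.e-04 -1.e+00]
(294, 192, 58, 65)
[(np.float64(294.0), np.float64(227.0)), (np.float64(351.0), np.float64(234.0))] [[ 0.5496 -0.0993]
 [ 0.5886 -0.0862]] [ 0.5691 -0.0927]
far base edge [318. 192.] [[ 0.5569 -0.0753]] low point [321. 256.] [[ 0.5736 -0.1045]]
```

View pics/w8.png

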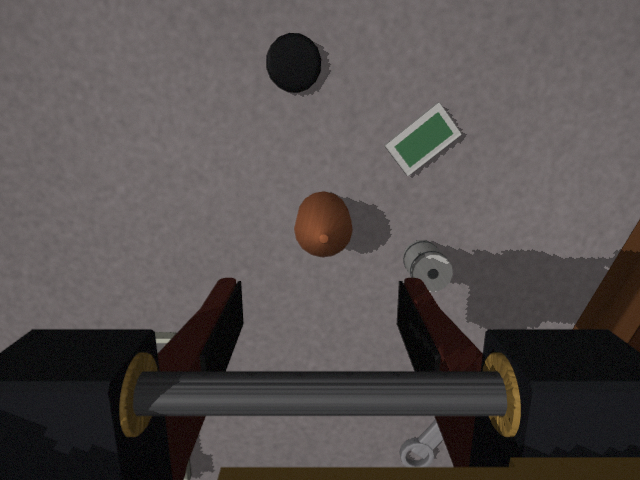

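```bash
python3 -c "
from h import *;print(plane('wrist',[(323,238.5)],.065))"
python3 -m pendant '[[0.75,[0,1,10],[0,0,0]],[0.75,[0,0.5,22],[0,0,0]],[0.75,[0,0,28],[0,0,0]],[0.75,[0,0,20],[0,0,0]],[0.75,[0,0,10],[0,0,0]],[0.75,[0,0,0],[0,0,0]],[0.75,[0,0,0],[0,0,0]],[0.75,[0,0,0],[0,0,0]],[0.75,[0,0,0],[0,0,0]]]' 45
python3 -c "from h import *;go(.5688,-.091,.04,116)"
```

```text
[[ 0.56878889 -0.09153404]]
t: 37.63
tool_pos: [0.5702, -0.0892, 0.102]
tool_rot: [1.668, 2.659, 0.001]
wrist_force: [0.7, 0.6, 0.2]
grip_width: 0.749
gripper_force: 0.0
t 37.6 at [ 0.5702 -0.0892  0.102 ] psi 115.8 F [0.7 0.6 0.2] grip 66.0 0.0 | shift [-0.9 -2.1 62. ] turn -0.2 tiltz [ 2.5e-03 -6.0e-04 -1.0e+00]
```

```bash
python3 -m pendant '[[0.75,[-1,-1,10],[0,0,0]],[0.75,[0,0,18],[0,0,0]],[0.75,[0,0,16],[0,0,0]],[0.75,[0,0,11],[0,0,0]],[0.75,[0,0,6],[0,0,0]],[0.75,[0,0,0],[0,0,0]],[0.75,[0,0,0],[0,0,0]],[0.75,[0,0,0],[0,0,0]],[0.75,[0,0,0],[0,0,0]]]'
python3 -c "from h import *;go(.5688,-.0915,.04,116)"
python3 -m pendant '[[0.35,[0,0,0],[0,0,0]],[0.35,[0,0,0],[0,0,0]],[0.35,[0,0,0],[0,0,0]],[0.35,[0,0,0],[0,0,0]],[0.35,[0,0,0],[0,0,0]],[0.35,[0,0,0],[0,0,0]],[0.35,[0,0,0],[0,0,0]],[0.35,[0,0,0],[0,0,0]],[0.35,[0,0,0],[0,0,0]]]' 45
python3 -c "from h import *;go(.5688,-.0915,.04,116)"
```

```text
t: 38.38
tool_pos: [0.5693, -0.0904, 0.0405]
tool_rot: [1.668, 2.66, 0.001]
wrist_force: [0.9, -0.5, 0.3]
grip_width: 0.75
gripper_force: 0.0
t 38.4 at [ 0.5693 -0.0904  0.0405] psi 115.8 F [ 0.9 -0.5  0.3] grip 66.0 0.0 | shift [-0.8 -0.9  0.5] turn -0.2 tiltz [ 1.5e-03 -3.0e-04 -1.0e+00]
t: 39.13
tool_pos: [0.569, -0.0902, 0.0399]
tool_rot: [1.669, 2.661, 0.001]
wrist_force: [0.8, 0.9, 2.6]
grip_width: 0.47
gripper_force: 45.0
t 39.1 at [ 0.569  -0.0902  0.0399] psi 115.8 F [0.8 0.9 2.6] grip 41.4 45.0 | shift [-1.1 -0.8 -0.1] turn -0.2 tiltz [ 8.e-04  0.e+00 -1.e+00]
```

```bash
python3 -m pendant '[[0.35,[0,0,-8],[0,0,0]],[0.35,[0,0,-20],[0,0,0]],[0.35,[0,0,-30],[0,0,0]],[0.35,[0,0,-30],[0,0,0]],[0.35,[0,0,-30],[0,0,0]],[0.35,[0,0,-20],[0,0,0]],[0.35,[0,0,-10],[0,0,0]],[0.35,[0,0,0],[0,0,0]]]'
python3 -c "from h import *;go(.482,-.2855,.19,116)"
```

```text
t: 39.8
tool_pos: [0.5691, -0.0904, 0.1895]
tool_rot: [1.668, 2.659, 0.001]
wrist_force: [0.6, 0.9, -4.9]
grip_width: 0.471
gripper_force: 45.0
t 39.8 at [ 0.5691 -0.0904  0.1895] psi 115.8 F [ 0.6  0.9 -4.9] grip 41.4 45.0 | shift [-137.7 -163.4   -0.5] turn -0.2 tiltz [ 2.5e-03 -8.0e-04 -1.0e+00]
```

```bash
python3 -m pendant '[[0.35,[-6,-7,0],[0,0,0]],[0.35,[-12,-14,0],[0,0,0]],[0.35,[-17,-20,0],[0,0,0]],[0.35,[-19,-22,0],[0,0,0]],[0.35,[-19,-22,0],[0,0,0]],[0.35,[-18,-21,0],[0,0,0]],[0.35,[-16,-19,0],[0,0,0]],[0.35,[-13,-16,0],[0,0,0]],[0.35,[-9,-11,0],[0,0,0]],[0.35,[-6,-7,0],[0,0,0]],[0.35,[-3,-4,0],[0,0,0]],[0.35,[0,0,0],[0,0,0]]]'
python3 -m pendant '[[0.35,[0,0,0],[0,0,0]],[0.35,[0,0,0],[0,0,0]],[0.35,[0,0,0],[0,0,0]]]'
python3 -c "from h import *;go(.482,-.2855,.0429,116)"
```

```text
t: 40.8
tool_pos: [0.4807, -0.2857, 0.1863]
tool_rot: [-1.669, -2.658, -0.0]
wrist_force: [-0.4, -0.2, -5.8]
grip_width: 0.473
gripper_force: 45.0
t: 41.05
tool_pos: [0.4822, -0.2845, 0.1875]
tool_rot: [-1.667, -2.662, -0.001]
wrist_force: [0.6, 0.3, -4.8]
grip_width: 0.473
gripper_force: 45.0
t 41.0 at [ 0.4822 -0.2845  0.1875] psi 115.9 F [ 0.6  0.3 -4.8] grip 41.6 45.0 | shift [ -0.9  -0.6 144.6] turn -0.1 tiltz [-2.e-04  5.e-04 -1.e+00]
```

```bash
python3 -m pendant '[[0.35,[-0.5,-0.5,10],[0,0,0]],[0.35,[0,0,22],[0,0,0]],[0.35,[0,0,28],[0,0,0]],[0.35,[0,0,28],[0,0,0]],[0.35,[0,0,24],[0,0,0]],[0.35,[0,0,16],[0,0,0]],[0.35,[0,0,7],[0,0,0]],[0.35,[0,0,2],[0,0,0]],[0.35,[0,0,0],[0,0,0]],[0.35,[0,0,0],[0,0,0]],[0.35,[0,0,0],[0,0,0]],[0.35,[0,0,0],[0,0,0]]]'
python3 -c "from h import *;go(.482,-.2855,.0429,116)"
```

```text
t: 42.05
tool_pos: [0.4825, -0.2866, 0.0518]
tool_rot: [1.668, 2.66, -0.0]
wrist_force: [-0.7, -0.6, -5.9]
grip_width: 0.469
gripper_force: 45.0
t 42.0 at [ 0.4825 -0.2866  0.0518] psi 115.8 F [-0.7 -0.6 -5.9] grip 41.3 45.0 | shift [1.2 0.1 8.9] turn -0.2 tiltz [ 0.0018 -0.0013 -1.    ]
```

```bash
python3 -m pendant '[[0.35,[0,0,2],[0,0,0]],[0.35,[0,0,2],[0,0,0]],[0.35,[0,0,1.5],[0,0,0]],[0.35,[0,0,1],[0,0,0]],[0.35,[0,0,0.8],[0,0,0]],[0.35,[0,0,0.5],[0,0,0]],[0.35,[0,0,0.4],[0,0,0]],[0.35,[0,0,0],[0,0,0]],[0.35,[0,0,0],[0,0,0]],[0.35,[0,0,0],[0,0,0]]]'
```

```text
t: 42.88
tool_pos: [0.4816, -0.286, 0.0429]
tool_rot: [-1.669, -2.661, -0.0]
wrist_force: [-2.8, 1.9, 5.9]
grip_width: 0.469
gripper_force: 45.0
```

The last piece is on the floor of its pocket. I'll release it, rise, and check both trays.

```bash
python3 -m pendant '[[0.75,[0,0,0],[0,0,0]],[0.75,[0,0,0],[0,0,0]],[0.75,[0,0,0],[0,0,0]],[0.75,[0,0,-3],[0,0,0]],[0.75,[0,0,-8],[0,0,0]],[0.75,[0,0,-20],[0,0,0]],[0.75,[0,0,-30],[0,0,0]],[0.75,[0,0,-35],[0,0,0]],[0.75,[0,0,-35],[0,0,0]],[0.75,[0,0,-30],[0,0,0]],[0.75,[0,0,-15],[0,0,0]],[0.75,[-10,0,-5],[0,0,0]]]'
python3 -m pendant '[[0.75,[-20,0,0],[0,0,0]],[0.75,[-30,0,0],[0,0,0]],[0.75,[-30,0,0],[0,0,0]],[0.75,[-20,0,0],[0,0,0]],[0.75,[-10,0,0],[0,0,0]],[0.75,[0,0,0],[0,0,0]],[0.75,[0,0,0],[0,0,0]],[0.75,[0,0,0],[0,0,0]]]'
python3 - <<'E'
from h import *
go(.482,-.2855,.19,116)
w=arm.read_camera('wrist')[:,:,::-1]; sd=arm.read_camera('side')[:,:,::-1]; sc=arm.read_camera('scene')[:,:,::-1]
z=lambda a,k:cv2.resize(a,None,fx=k,fy=k,interpolation=cv2.INTER_CUBIC)
a=z(sd[290:440,190:370],2.2); b=z(sc[80:230,290:470],2.2); c=cv2.resize(w[:300,150:540],(396,250)); d=cv2.resize(sd[60:330,140:440],(396,250))
cv2.imwrite('pics/fin.png',np.vstack([np.hstack([a,b]),np.hstack([c,d])]))
E
```

```text
t: 43.88
tool_pos: [0.4869, -0.2951, 0.2276]
tool_rot: [1.665, 2.658, -0.0]
wrist_force: [-0.9, -0.5, -0.6]
grip_width: 0.753
gripper_force: 0.0
t: 44.55
tool_pos: [0.5331, -0.3928, 0.2228]
tool_rot: [-1.668, -2.66, -0.001]
wrist_force: [-0.1, -0.4, -0.6]
grip_width: 0.753
gripper_force: 0.0
t 44.5 at [ 0.5331 -0.3928  0.2228] psi 115.8 F [-0.1 -0.4 -0.6] grip 66.3 0.0 | shift [118.7   0.7  33. ] turn -0.2 tiltz [-0.0015  0.0018 -1.    ]
```

View pics/fin.png

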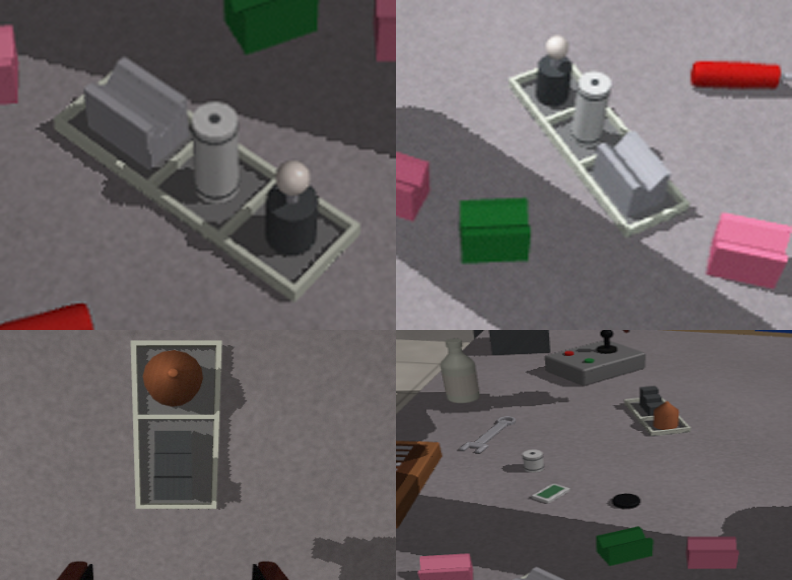

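The composite shows all five pieces upright in the right pockets: vee block, tall post and ball standard in tray3 (top crops), step block and electrode in tray2 (bottom left). The short post, glass scale and look-alikes are undisturbed (bottom right). Handing in.

```bash
python3 -c "
from rig import arm; print(arm.finish_job())"
```

```text
the job is handed in; nothing more can be done
None
```

Both kits are made up and handed in at about 45 s of the 134 s allowed: all five pieces stand upright in their pockets, and the short post, glass scale and look-alikes were left where they were.

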